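Scrape dye-wet printing blocks off a flat shovel into a clamped wash tray

TASK

Clamp the wash tray by turning the eccentric cam anticlockwise until its lobe bears firmly on the tray's side. Then lift the flat shovel by its handle with both dyed blocks on it, press the blade's front edge on the tray's entry rim before tipping the blade, and keep it pressed there until both blocks have slid off into the tray. Lay the empty shovel flat back on its mat, nose the same way as before, and let go; leave the tray clamped, do not touch the dyed blocks with the robot, and leave the jar, the brush and the big block alone.

Things in the scene. Friction and masses are not known exactly. Their poses are not given: they have to be found in the camera images.
- cam (a joint): angle of the red eccentric cam (rad), upright axis. 0: lobe points along the tray, off its side; it grows anticlockwise seen from above and swings the lobe towards the tray, 1.57 would be square on to it. Starts between -0.35 and 0.05, range -0.6 to a hard stop at 1.2. The cam touches the tray and has pushed it to the fence at about 0.5; from there it presses harder, about 10 N at 1.2. Well clamped from 1.0 to 1.2. Needs up to about 0.4 N m; it stays where it is left
- cam_grip (a point): centre of the cam's black grip bar, on the cam's axis, at the height to grip, 83 mm above the work surface (bar 70 mm long along this point's x, 16 mm wide along y, 30 mm high, its middle 2 mm below this point); x points to the lobe (white dot), z up. The bar's underside is 66 mm above the work surface, above the tray's rim. The red cam disc below has radius 28 mm, 12 mm off its axis
- tray: loose open aluminium wash tray, outside 250 mm (x) by 190 mm (y) by 50 mm high, walls and floor 6 mm, 0.7 kg; origin at the middle of its underside, which lies 8 mm above the work surface on the fixture board; +x runs from the entry rim (next to the shovel) to the far end, +y to the fence, -y to the cam, z up. Rim top is 58 mm above the work surface
- tray_rim (a point): middle of the tray's entry rim: centre of the top of the wall at the tray's -x end, the wall next to the shovel (190 mm wide, 6 mm thick); axes as the tray's, +x points into the tray
- fence: black sprung fence bar (200 mm long, 32 mm high) along the tray's +y side, 2 to 4 mm off it at the start; gives up to 9 mm at 2000 N/m when the cam pushes the tray against it. Two low wooden stops, 18 mm high, hold the tray's ends with about 2 mm play
- fixture: fixed plywood board 290 by 300 mm, 8 mm thick, that carries tray, fence and cam; x as the tray's x
- shovel_grip (a point): the shovel's handle at the place to grip, half-way up it: 32.5 mm behind the blade's rear edge and 50 mm above the blade's underside; axes of the shovel: x to the nose (front edge), z up when flat. The wooden handle is a straight bar along x, 22 mm wide and 24 mm high, that reaches from 22 mm in front of this point to 87 mm behind it, its underside 38 mm above the blade's underside. Shovel 0.3 kg, its balance point about 60 mm in front of this point
- shovel_edge (a point): middle of the front edge of the shovel blade, at its underside; axes as shovel_grip, which is 157.5 mm behind it (x -0.1575, z +0.05 in this frame). Flat steel blade 125 mm long (x), 140 mm wide, 4 mm thick, with side lips 14 mm high over all (ending 20 mm short of the front edge) and a back wall 26 mm high; front open. Blocks slide on it from about 16 to 23 degrees nose-down; 35 to 45 degrees clears it
- shovel_mat: blue-green rubber mat 300 by 200 mm, 3 mm thick, fixed to the table; origin at the middle of its underside, +x the way that the shovel's nose points when it lies there, with its front edge about 95 mm ahead of the mat's middle (x = +0.095)
- block_red_mid (a point): centre of the red dyed printing block, 80 by 50 by 24 mm, 50 to 100 g, lying on the shovel's blade at the start, its length along the shovel
- block_indigo_mid (a point): centre of the indigo dyed printing block, same size, beside the red one
- dye_jar: bystander: ochre jar with steel cap, 72 mm across, 95 mm high; origin at the middle of its underside
- brush: bystander: flat brush with white handle lying on the table, about 255 mm long, 62 mm wide, 20 mm high; origin near the middle of its handle
- big_block: bystander: big ochre printing block 150 by 60 by 55 mm; origin at the middle of its underside

How it is judged:
By the outcome, as a careful person would: the job done as asked, in the order asked, and still so for the second after the job is handed in, with the robot touching nothing.
It also fails if it takes over 64 s, if anything falls off the work surface, if the arm or the gripper's body presses on something with over 40 N, if the wrist force passes 120 N, or if a joint passes its speed limit or range.

ROBOT

A 6-joint arm with a two-finger parallel gripper is mounted at the origin on the work surface. World frame = base frame: x ahead of the robot, y to its left, z up, the work surface at z = 0. Lengths are in m, angles in rad, forces in N, time in s.
With the tool pointing down it reaches from about 0.3 to 0.875 m from the base axis. Payload 6.4 kg.
Tool frame: the origin (TCP) lies at the very end of the fingers, on their centre line; the grasp point (between the pads) lies 19 mm behind it; z points along the fingers, x is the direction in which the jaws open and shut, and the axes are right-handed (so a half turn about z gives the same grasp; the last joint's range is limited). The gripper opens to 88 mm and grips with 3 to 60 N. Pads are 18 mm wide; open, the fingers measure 123 mm over their backs; the gripper's body (75 mm by 187 mm) begins 45 mm behind the grasp point.
Start: joints at [1.113, 0.181, 1.607, -0, 1.354, -0.206], TCP at [0.143, 0.557, 0.239] pointing down, gripper open.
Joint ranges: [-2.99, 2.99], [-0.89, 2.07], [0.3, 2.58], [-1.14, 4.28], [0, 2.63], [-3.12, 3.12]. Speed limits (rad/s): [2.57, 2.57, 3.01, 3.14, 3.14, 3.14].

INTERFACE

Orientations are given as [roll, pitch, yaw] about the fixed x, y, z axes, in that order (R = Rz(yaw) Ry(pitch) Rx(roll)).
In Python, from cell import ctrl gives the robot as it stands. The module is installed in compiled form; this text tells all that it offers.
- The arm moves only by the tool move_arm, never from a script. Its argument "rows" is a list of rows, each a list of 3 entries, a list of its own where there are three numbers: the opening, from 0 (shut) to 1 (fully open), then the shift along the tool's x, y, z as a fraction of full scale, then the turn, a rotation vector about the tool's x, y, z as a fraction of full scale. A call has 1 to 12 rows; each row shifts and turns the commanded pose from where the row before left it, along the tool's axes as they then stand; what a row does not reach is not made up. Full scale, the value 1, is 3 cm for a shift and 5 degrees for a turn. A row lasts 1/12 s, in which the tool goes at most 41.7 mm and 7.16 degrees, less where a joint would pass 70% of its speed; a pose out of reach is approached as far as the arm can. A call with a number of a shift or a turn outside -1 to 1 is refused whole. A call with a gripper value outside its range is refused whole. The fingers move at their own pace and stop on an object; "grip_force" is the grip in N (left out, the last holds). Time passes only in rows, so rows that do not move let the fingers close. It gives the time, the measured TCP pose, the force and the opening at its end, in the units of the state.
- ctrl.sense(): the state, without advancing time (a new reading comes with each control period).
- ctrl.read_camera(name): name is "side" or "top"; returns a dict with "img" (420x560x3 uint8, blue, green, red), "vfov" (degrees; the focal length in pixels is half the picture's height over the tangent of half this angle, whatever the lens; pixels are square), "cx", "cy" (the principal point, pixels), "dist" ([k1, k2, p1, p2, k3] as OpenCV has them; the pictures are not rectified), "R" (3x3) and "t" (3): a world point X has camera coordinates R X + t. Camera axes: x right, y down, z forward; pixel columns grow to the right and rows downward; lengths in m; the calibration is good to about 2 mm. A picture is of the moment at which its call begins. There is no depth.
- ctrl.hand_in(): hands the job in, once; it reports no verdict.
The state is a dict: "time": time; "joints": joint angles; "joint_vel": joint speeds; "tau": joint torques, N m; "eef_pos": TCP position; "ee_rot": TCP orientation; "ft_force": force on the tool from outside, world axes, zero at the start; "torque": the same for the moment, N m; "grip_width": opening from 0.0 (shut) to 1.0 (fully open).
Only numpy, scipy, OpenCV 4.12 (cv2) and the standard library are available. Lean on these libraries where they do the work, as an engineer would, in place of code of your own. Each camera call takes 0.05 s, during which the arm holds its last target. There are 200 camera calls.

## Working session

There is one attempt and no reset: what is moved stays moved. The work goes in short steps, Python scripts to look and compute and a tool call to move; the robot and the scene stay as the last step left them, time stands still between calls to the robot, and variables do not carry over. Pictures are saved under pics/ and viewed, about 8 in all and at most 12, crops included, and the job is handed in when it is done.

Besides the shell and the picture viewer there is one more tool, called by a JSON object that holds its "method" and its "body", one argument or row to a line. move_arm: Moves the arm, as the interface text tells. Shift numbers are shares of 3 cm and turn numbers shares of 5 degrees, none past 1 either way. Its arguments: {"type":"object","properties":{"rows":{"type":"array","items":{"type":"array"}},"grip_force":{"type":"number"}},"required":["rows"]}

```bash
mkdir -p pics
cat > h.py <<'E'
import cv2, numpy as np
from cell import ctrl
from scipy.spatial.transform import Rotation as Ro
from scipy.optimize import least_squares
def cam(n):
    c=ctrl.read_camera(n); h=c['img'].shape[0]; f=h/2/np.tan(np.radians(c['vfov'])/2)
    c['K']=np.array([[f,0,c['cx']],[0,f,c['cy']],[0,0,1]]); c['R']=np.array(c['R']); c['t']=np.array(c['t']).ravel(); c['dist']=np.array(c['dist'],float); return c
def ray(c,p):
    u=cv2.undistortPoints(np.array([[p]],float),c['K'],c['dist']).ravel()
    return -c['R'].T@c['t'], c['R'].T@np.array([u[0],u[1],1])
def atz(c,p,z):
    o,d=ray(c,p); return o+d*(z-o[2])/d[2]
def tri(c1,p1,c2,p2):
    A=[];b=[]
    for c,p in((c1,p1),(c2,p2)):
        o,d=ray(c,p); d/=np.linalg.norm(d); P=np.eye(3)-np.outer(d,d); A.append(P); b.append(P@o)
    return np.linalg.lstsq(np.vstack(A),np.hstack(b),rcond=None)[0]
def proj(c,X):
    return cv2.projectPoints(np.atleast_2d(np.array(X,float)),cv2.Rodrigues(c['R'])[0],c['t'],c['K'],c['dist'])[0].reshape(-1,2)
E
python3 - <<'E'
from h import *
for n in('top','side'):
    c=cam(n); cv2.imwrite(f'pics/{n}0.png',cv2.resize(c['img'],(784,588),interpolation=cv2.INTER_CUBIC)); print(n,c['vfov'],(-c['R'].T@c['t']).round(3),c['R'][2].round(2))
print(ctrl.sense())
E
```

```text
top 48.103635930576345 [ 0.408 -0.081  1.162] [ 0.17 -0.01 -0.99]
side 48.036638328536455 [ 0.164 -0.843  0.768] [ 0.39  0.68 -0.62]
{'time': 0.1, 'joints': array([ 1.11268374e+00,  1.81461718e-01,  1.60786518e+00, -1.84742238e-05,
        1.35380077e+00, -2.06257640e-01]), 'joint_vel': array([-3.18306904e-05, -4.16962592e-04, -1.79491304e-03,  2.31739920e-03,
        1.71959318e-03,  5.06683131e-04]), 'tau': array([ 1.39508061e-04, -4.34823596e+01, -3.42694902e+01,  7.03688641e-02,
        3.40892770e-02, -8.17910995e-05]), 'eef_pos': array([0.14304559, 0.55644314, 0.23792376]), 'ee_rot': array([-3.14129594e+00,  1.50617317e-03,  1.31894559e+00]), 'ft_force': array([-0.0660645 ,  0.3144557 ,  0.78591265]), 'torque': array([ 0.00527666,  0.0019881 , -0.02433447]), 'grip_width': 0.9998014267306236}
```

View pics/top0.png

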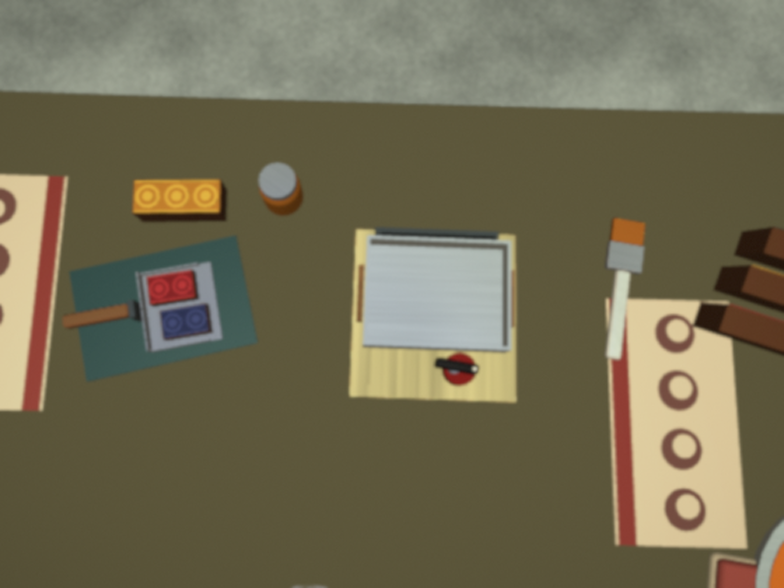

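View pics/side0.png

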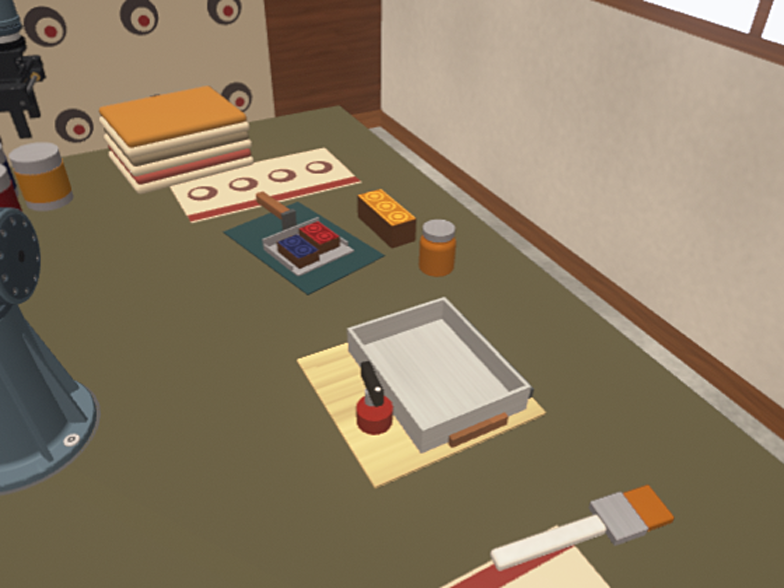

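The top picture shows the shovel at about (140,310), the tray centre at (437,292) and the cam bar at (457,367). In the side picture they are at about (300,240), (440,370) and (372,383). I'll zoom in to get accurate corners.

Run:
```python
from h import *
t=cam('top')['img']; s=cam('side')['img']
def crop(im,x,y,w,h,k): return cv2.resize(im[y:y+h,x:x+w],(w*k,h*k),interpolation=cv2.INTER_CUBIC)
# tray: top crop 130x140 , side 190x150
a=np.zeros((600,800,3),np.uint8)
q=crop(t,245,155,130,140,3);a[:420,:390]=q
q=crop(s,210,205,136,150,3);a[:450,392:800]=q
cv2.imwrite('pics/tray.png',a)
a=np.zeros((600,800,3),np.uint8)
q=crop(t,40,160,150,120,4)
q=crop(t,40,160,130,120,3);a[:360,:390]=q
q=crop(s,155,130,125,85,3);a[:255,400:775]=q
cv2.imwrite('pics/shov.png',a)
```

```text
(no output)
```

View pics/tray.png

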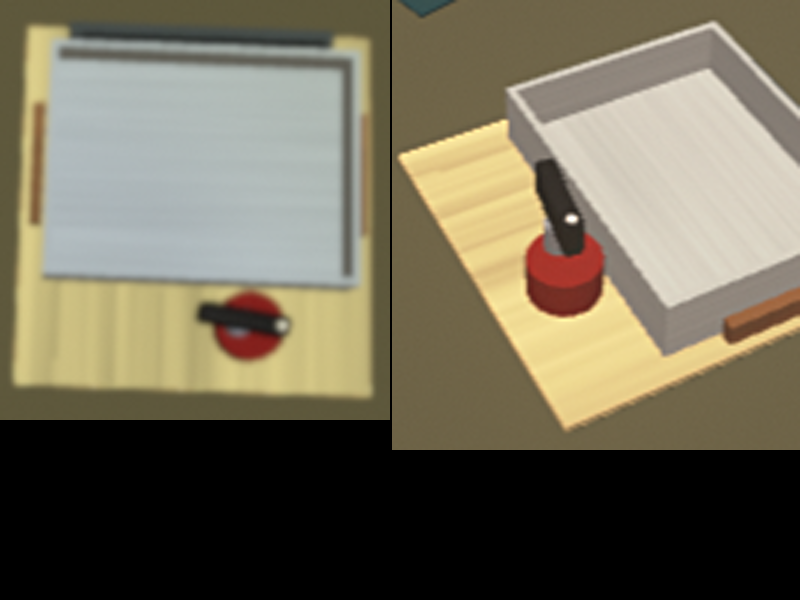

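View pics/shov.png

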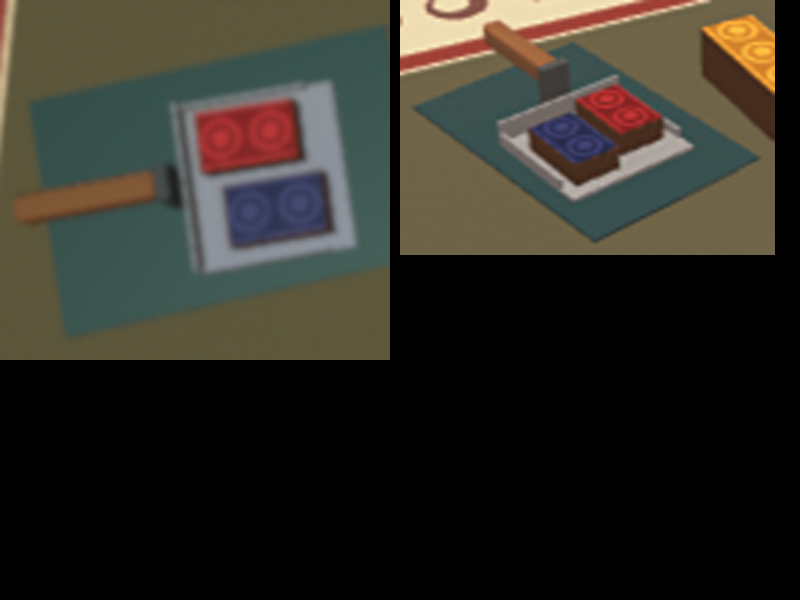

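```bash
cat > fit.py <<'E'
from h import *
T=cam('top');S=cam('side')
def px(p,ox,oy,bx=0): return ((p[0]-bx+.5)/3-.5+ox,(p[1]+.5)/3-.5+oy)
def fit(name,obs,x0):
    obs=[(c,p,np.array(X)/1000) for c,p,X in obs]
    def res(q):
        R=Ro.from_euler('z',q[3]).as_matrix()
        return np.hstack([proj(c,R@X+q[:3])[0]-p for c,p,X in obs])
    r=least_squares(res,x0,loss='soft_l1'); print(name,r.x.round(4),'res px',r.fun.reshape(-1,2).round(1).tolist()); return r.x
tt=lambda p:px(p,245,155); ts=lambda p:px(p,210,205,392)
st=lambda p:px(p,40,160); ss=lambda p:px(p,155,130,400)
tray=fit('tray',[(T,tt((55,40)),(-125,95,50)),(T,tt((358,52)),(125,95,50)),(T,tt((354,287)),(125,-95,50)),(T,tt((43,277)),(-125,-95,50)),
 (S,ts((508,90)),(-125,-95,50)),(S,ts((713,24)),(-125,95,50)),(S,ts((666,306)),(125,-95,50))],[.5,-.1,.008,-1.57])
sh=fit('shovel_edge',[(T,st((332,82)),(0,70,4)),(T,st((356,246)),(0,-70,4)),(T,st((15,197)),(-244.5,11,62)),(T,st((18,220)),(-244.5,-11,62)),(T,st((155,174)),(-135.5,11,62)),(T,st((158,200)),(-135.5,-11,62)),
 (S,ss((692,146)),(0,70,4)),(S,ss((575,197)),(0,-70,4)),(S,ss((486,24)),(-244.5,11,62)),(S,ss((555,59)),(-135.5,0,62))],[.5,.2,.003,-1.4])
fit('mat',[(T,st((30,101)),(-150,100,3)),(T,st((67,337)),(-150,-100,3)),(S,ss((595,241)),(150,-100,3)),(S,ss((758,157)),(150,100,3)),(S,ss((415,107)),(-150,-100,3))],[.5,.2,0,-1.4])
fit('board',[(T,tt((27,25)),(-145,150,8)),(T,tt((371,38)),(145,150,8)),(T,tt((372,397)),(145,-150,8)),(T,tt((13,384)),(-145,-150,8)),(S,ts((399,155)),(-145,-150,8)),(S,ts((567,430)),(145,-150,8))],[.45,-.1,0,-1.57])
print('dot',tri(T,tt((282,326)),S,ts((571,219))))
print('bar top mid',tri(T,tt((243,319)),S,ts((561,200))))
for e in((200,312),(290,325)): print('bar end top',atz(T,tt(e),.096))
R=Ro.from_euler('z',sh[3]).as_matrix(); print('grip',sh[:3]+R@[-.1575,0,.05])
R=Ro.from_euler('z',tray[3]).as_matrix(); print('rim',tray[:3]+R@[-.122,0,.05])
E
python3 fit.py
```

```text
tray [ 0.6048 -0.2019  0.0044 -1.5857] res px [[-1.2, -0.5], [0.6, -0.2], [1.7, -0.4], [-0.5, -1.3], [-1.3, 0.1], [-0.2, -0.2], [-0.6, 1.3]]
shovel_edge [ 0.5888  0.1829  0.0031 -1.3475] res px [[0.2, -0.4], [1.2, -0.2], [-0.6, 0.2], [-0.4, 1.7], [-0.1, -1.2], [0.2, -0.8], [-0.2, -0.1], [-0.8, 1.0], [3.0, -2.1], [-2.8, 1.2]]
mat [ 0.5759  0.278  -0.0016 -1.3174] res px [[-0.2, -0.3], [0.1, -0.1], [-0.1, 0.0], [0.5, 0.1], [-0.9, 0.1]]
board [ 0.5752 -0.202  -0.0031 -1.5804] res px [[0.4, -0.2], [-0.2, -0.4], [-0.0, -0.5], [0.4, -0.3], [-0.7, 0.4], [-0.8, -0.2]]
dot [ 0.47330098 -0.25816184  0.09483833]
bar top mid [ 0.47926527 -0.23039611  0.08517169]
bar end top [ 0.48143228 -0.19581741  0.096     ]
bar end top [ 0.47339055 -0.26370287  0.096     ]
grip [0.55392981 0.33645775 0.05308967]
rim [ 0.60659587 -0.07991856  0.05440299]
```

{"method": "move_arm", "body": {
  "rows": [
    [1,[-0.94,0.72,0.12],[0,0,0]],
    [1,[-0.94,0.72,0.12],[0,0,0]],
    [1,[-0.94,0.72,0.12],[0,0,0]],
    [1,[-0.94,0.72,0.12],[0,0,0]],
    [1,[-0.94,0.72,0.12],[0,0,0]],
    [1,[-0.94,0.72,0.12],[0,0,0]],
    [1,[-0.94,0.72,0.12],[0,0,0]],
    [1,[-0.94,0.72,0.12],[0,0,0]],
    [1,[-0.94,0.72,0.12],[0,0,0]],
    [1,[-0.94,0.72,0.12],[0,0,0]],
    [1,[-0.94,0.72,0.12],[0,0,0]],
    [1,[-0.94,0.72,0.12],[0,0,0]]
  ]
}}

```text
time: 1.3
eef_pos: [0.3103, 0.1631, 0.1957]
ee_rot: [3.14, -0.001, 1.319]
ft_force: [1.2, 0.2, 0.3]
grip_width: 1.002
```

{"method": "move_arm", "body": {
  "rows": [
    [1,[-0.94,0.72,0.12],[0,0,0]],
    [1,[-0.94,0.72,0.12],[0,0,0]],
    [1,[-0.94,0.72,0.12],[0,0,0]],
    [1,[-0.94,0.72,0.12],[0,0,0]],
    [1,[-0.94,0.72,0.12],[0,0,0]],
    [1,[-0.94,0.72,0.12],[0,0,0]],
    [1,[-0.94,0.72,0.12],[0,0,0]],
    [1,[-0.94,0.72,0.12],[0,0,0]],
    [1,[-0.94,0.72,0.12],[0,0,0]],
    [1,[-0.94,0.72,0.12],[0,0,0]],
    [1,[-0.94,0.72,0.12],[0,0,0]],
    [1,[-0.94,0.72,0.12],[0,0,0]]
  ]
}}

```text
time: 2.3
eef_pos: [0.4771, -0.2296, 0.152]
ee_rot: [3.142, -0.0, 1.319]
ft_force: [-0.6, 0.1, -0.6]
grip_width: 1.002
```

{"method": "move_arm", "body": {
  "rows": [
    [1,[0,0,0],[0,0,1]],
    [1,[0,0,0],[0,0,1]],
    [1,[0,0,0],[0,0,1]],
    [1,[0,0,0],[0,0,1]],
    [1,[0,0,0],[0,0,1]],
    [1,[0,0,0],[0,0,1]],
    [1,[0,0,0],[0,0,1]],
    [1,[0,0,0],[0,0,1]],
    [1,[0,0,0],[0,0,1]],
    [1,[0,0,0],[0,0,1]],
    [1,[0,0,0],[0,0,1]],
    [1,[0,0,0],[0,0,1]]
  ]
}}

```text
time: 3.3
eef_pos: [0.4766, -0.2277, 0.1523]
ee_rot: [-3.142, 0.0, 0.267]
ft_force: [0.3, -0.0, -0.1]
grip_width: 0.999
```

{"method": "move_arm", "body": {
  "rows": [
    [1,[0,0,0],[0,0,0.9]],
    [1,[0,0,0],[0,0,0.9]],
    [1,[0,0,0],[0,0,0.9]],
    [1,[0,0,0],[0,0,0.9]],
    [1,[0,0,0],[0,0,0.86]],
    [1,[0,0,0],[0,0,0]]
  ]
}}

```text
time: 3.8
eef_pos: [0.4767, -0.2277, 0.1523]
ee_rot: [-3.142, -0.0, -0.12]
ft_force: [0.8, -0.5, 0.2]
grip_width: 0.998
```

{"method": "move_arm", "body": {
  "rows": [
    [0.5,[0,0,0.9],[0,0,0]],
    [0.5,[0,0,0.9],[0,0,0]],
    [0.5,[0.02,0.07,0.7],[0,0,0]],
    [0.5,[0,0,0.36],[0,0,0]],
    [0.5,[0,0,0],[0,0,0]],
    [0.5,[0,0,0],[0,0,0]]
  ]
}}

```text
time: 4.3
eef_pos: [0.477, -0.2298, 0.0666]
ee_rot: [-3.141, 0.001, -0.116]
ft_force: [0.6, 0.3, -1.0]
grip_width: 0.565
```

Run:
```python
from h import *
t=cam('top')['img']; s=cam('side')['img']
a=np.zeros((460,800,3),np.uint8)
a[:450,:390]=cv2.resize(t[200:350,250:380],(390,450)); a[:450,400:800]=cv2.resize(s[210:323,210:310],(400,450))
cv2.imwrite('pics/grip.png',a); z=ctrl.sense(); print(z['eef_pos'],z['ft_force'],z['grip_width'])
```

```text
[ 0.47797593 -0.23053646  0.0679376 ] [-0.95179762 -0.58478243  0.44755177] 0.5044333268051092
```

View pics/grip.png

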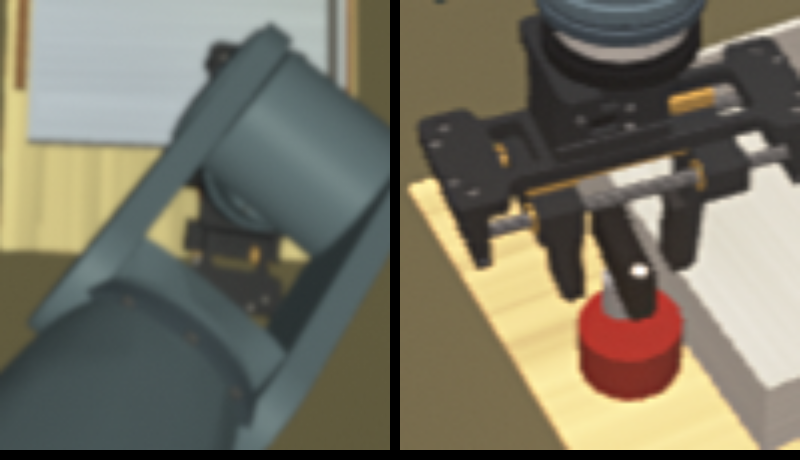

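The right-hand view shows the bar, with its white dot at (640,270), between the two open fingers. I'll close on it now.

{"method": "move_arm", "body": {
  "rows": [
    [0,[0,0,0],[0,0,0]],
    [0,[0,0,0],[0,0,0]],
    [0,[0,0,0],[0,0,0]],
    [0,[0,0,0],[0,0,0]],
    [0,[0,0,0],[0,0,0]],
    [0,[0,0,0],[0,0,0]]
  ],
  "grip_force": 30
}}

```text
time: 4.9
eef_pos: [0.4774, -0.2301, 0.067]
ee_rot: [3.141, -0.001, -0.117]
ft_force: [0.8, -0.0, 2.8]
grip_width: 0.179
```

{"method": "move_arm", "body": {
  "rows": [
    [0,[0,0,0],[0,0,-0.7]],
    [0,[0,0,0],[0,0,-0.8]],
    [0,[0,0,0],[0,0,-0.8]],
    [0,[0,0,0],[0,0,-0.8]],
    [0,[0,0,0],[0,0,-0.8]],
    [0,[0,0,0],[0,0,-0.8]],
    [0,[0,0,0],[0,0,-0.8]],
    [0,[0,0,0],[0,0,-0.8]],
    [0,[0,0,0],[0,0,-0.8]],
    [0,[0,0,0],[0,0,-0.8]],
    [0,[0,0,0],[0,0,0]]
  ],
  "grip_force": 45
}}

```text
time: 5.82
eef_pos: [0.4772, -0.2301, 0.067]
ee_rot: [3.141, -0.0, 0.574]
ft_force: [-0.3, 0.7, 4.9]
grip_width: 0.174
```

Run:
```python
from h import *
z=ctrl.sense(); print(z['eef_pos'],z['ee_rot'],z['ft_force'],z['torque'],z['grip_width'],z['joints'])
```

```text
[ 0.47721311 -0.2300953   0.06697283] [ 3.14114187e+00 -1.37948249e-04  5.74175233e-01] [-0.29457676  0.66708036  4.87229036] [-0.00403513  0.0987972  -0.02457554] 0.17362704445309912 [-6.73497340e-01  3.06455362e-01  1.84241600e+00 -1.47251573e-05
  9.92250032e-01 -1.24766449e+00]
```

{"method": "move_arm", "body": {
  "rows": [
    [0,[0,0,0],[0,0,-0.8]],
    [0,[0,0,0],[0,0,-0.8]],
    [0,[0,0,0],[0,0,-0.8]],
    [0,[0,0,0],[0,0,-0.8]],
    [0,[0,0,0],[0,0,-0.8]],
    [0,[0,0,0],[0,0,-0.8]],
    [0,[0,0,0],[0,0,-0.7]],
    [0,[0,0,0],[0,0,-0.5]],
    [0,[0,0,0],[0,0,0]],
    [0,[0,0,0],[0,0,0]]
  ]
}}

```text
time: 6.65
eef_pos: [0.477, -0.2302, 0.067]
ee_rot: [3.141, 0.0, 1.093]
ft_force: [-3.0, 0.3, 5.8]
grip_width: 0.18
```

Run:
```python
from h import *
z=ctrl.sense(); print(z['eef_pos'],z['ee_rot'],z['ft_force'],z['torque'],z['grip_width'],z['joints'])
```

```text
[ 0.4770388  -0.2302409   0.06697114] [3.14134871e+00 3.07242906e-04 1.09275361e+00] [-2.98917555  0.30062468  5.75538168] [ 0.00973998  0.28105426 -0.30200779] 0.18026076780880604 [-6.73782502e-01  3.06411192e-01  1.84247973e+00 -3.03257913e-04
  9.92402708e-01 -1.76637040e+00]
```

{"method": "move_arm", "body": {
  "rows": [
    [0.5,[0,0,0],[0,0,0]],
    [0.5,[0,0,0],[0,0,0]],
    [0.5,[0,0,0],[0,0,0]],
    [0.5,[0,0,-0.5],[0,0,0]],
    [0.5,[0,0,-1],[0,0,0]],
    [0.5,[0,0,-1],[0,0,0]],
    [0.5,[0,0,-1],[0,0,0]],
    [0.5,[0,0,-1],[0,0,0]],
    [0.5,[0,0,0],[0,0,0]]
  ]
}}

```text
time: 7.4
eef_pos: [0.4798, -0.2319, 0.2079]
ee_rot: [3.132, 0.002, 1.095]
ft_force: [0.6, -0.6, 1.6]
grip_width: 0.501
```

```bash
cat > to.py <<'E'
from h import *
def delta(p,yaw,tilt=0):
    "tool-frame shift (3cm units) and turn (5deg units) from measured pose to TCP p with jaw yaw, tilt about tool x"
    z=ctrl.sense(); R=Ro.from_euler('xyz',z['ee_rot']); G=Ro.from_euler('xyz',[np.pi,0,yaw])*Ro.from_euler('x',tilt)
    print('pos',z['eef_pos'].round(4),'rot',z['ee_rot'].round(3),'f',z['ft_force'].round(1),'m',z['torque'].round(2),'w',round(z['grip_width'],3))
    print('shift',(R.inv().apply(np.array(p)-z['eef_pos'])/.03).round(2),'turn',(np.degrees((R.inv()*G).as_rotvec())/5).round(2))
E
sed -i 's/(S,ss((486,24)),(-244.5,11,62)),(S,ss((555,59)),(-135.5,0,62))/(S,ss((486,24)),(-244.5,-11,62)),(S,ss((542,66)),(-135.5,-11,62))/' fit.py
python3 fit.py | egrep 'shovel|grip'
python3 - <<'E'
from to import *
delta([.554,.337,.16],.22)
E
```

```text
shovel_edge [ 0.5888  0.1827  0.0029 -1.3567] res px [[0.5, -0.4], [1.0, -0.2], [-0.5, -0.7], [-0.4, 0.8], [-0.0, -1.7], [0.2, -1.2], [-0.0, 0.1], [-1.0, 1.0], [-2.5, -0.0], [-1.2, 0.1]]
grip [0.55530391 0.33655924 0.0529341 ]
pos [ 0.4776 -0.2302  0.2026] rot [3.139e+00 1.000e-03 1.095e+00] f [-0.2 -0.3 -0.5] m [-0.02  0.03 -0.01] w 0.501
shift [17.98 -6.39  1.39] turn [ 3.000e-02 -1.000e-02  1.003e+01]
```

{"method": "move_arm", "body": {
  "rows": [
    [0.5,[1,-0.36,0],[0,0,0]],
    [0.5,[1,-0.36,0],[0,0,0]],
    [0.5,[1,-0.36,0],[0,0,0]],
    [0.5,[1,-0.36,0],[0,0,0]],
    [0.5,[1,-0.36,0],[0,0,0]],
    [0.5,[1,-0.36,0],[0,0,0]],
    [0.5,[1,-0.36,0],[0,0,0]],
    [0.5,[1,-0.36,0],[0,0,0]],
    [0.5,[1,-0.36,0],[0,0,0]],
    [0.5,[1,-0.36,0],[0,0,0]],
    [0.5,[1,-0.36,0],[0,0,0]],
    [0.5,[1,-0.36,0],[0,0,0]]
  ]
}}

```text
time: 8.5
eef_pos: [0.5251, 0.1511, 0.1991]
ee_rot: [-3.138, 0.002, 1.095]
ft_force: [0.1, -0.4, 0.5]
grip_width: 0.503
```

{"method": "move_arm", "body": {
  "rows": [
    [0.7,[1,-0.36,0],[0,0,0]],
    [0.7,[1,-0.36,0],[0,0,0]],
    [0.7,[1,-0.36,0],[0,0,0]],
    [0.7,[1,-0.36,0],[0,0,0]],
    [0.7,[1,-0.36,0],[0,0,0]],
    [0.7,[1,-0.36,0],[0,0,0]]
  ]
}}

```text
time: 9.0
eef_pos: [0.5499, 0.3404, 0.1985]
ee_rot: [-3.139, 0.003, 1.095]
ft_force: [0.0, -0.6, 0.3]
grip_width: 0.698
```

{"method": "move_arm", "body": {
  "rows": [
    [0.7,[0,0,0],[0,0,1]],
    [0.7,[0,0,0],[0,0,1]],
    [0.7,[0,0,0],[0,0,1]],
    [0.7,[0,0,0],[0,0,1]],
    [0.7,[0,0,0],[0,0,1]],
    [0.7,[0,0,0],[0,0,1]],
    [0.7,[0,0,0],[0,0,1]],
    [0.7,[0,0,0],[0,0,1]],
    [0.7,[0,0,0],[0,0,1]],
    [0.7,[0,0,0],[0,0,1]],
    [0.7,[0,0,0],[0,0,0]],
    [0.7,[0,0,0],[0,0,0]]
  ]
}}

```text
time: 10.0
eef_pos: [0.5503, 0.3389, 0.1993]
ee_rot: [3.141, 0.003, 0.225]
ft_force: [-0.2, -0.4, -0.6]
grip_width: 0.696
```

Run:
```python
from to import *
delta([.5553,.3366,.036],.219)
t=cam('top')['img']; s=cam('side')['img']
a=np.zeros((600,800,3),np.uint8)
a[:420,:390]=cv2.resize(t[155:295,245:375],(390,420),interpolation=2)
a[:450,392:800]=cv2.resize(s[205:355,210:346],(408,450),interpolation=2)
cv2.imwrite('pics/tray2.png',a)
```

```text
pos [0.5503 0.3389 0.1993] rot [3.141e+00 3.000e-03 2.250e-01] f [-0.2 -0.4 -0.6] m [-0.06  0.06  0.04] w 0.696
shift [0.16 0.11 5.44] turn [0.01 0.04 0.07]
```

View pics/tray2.png

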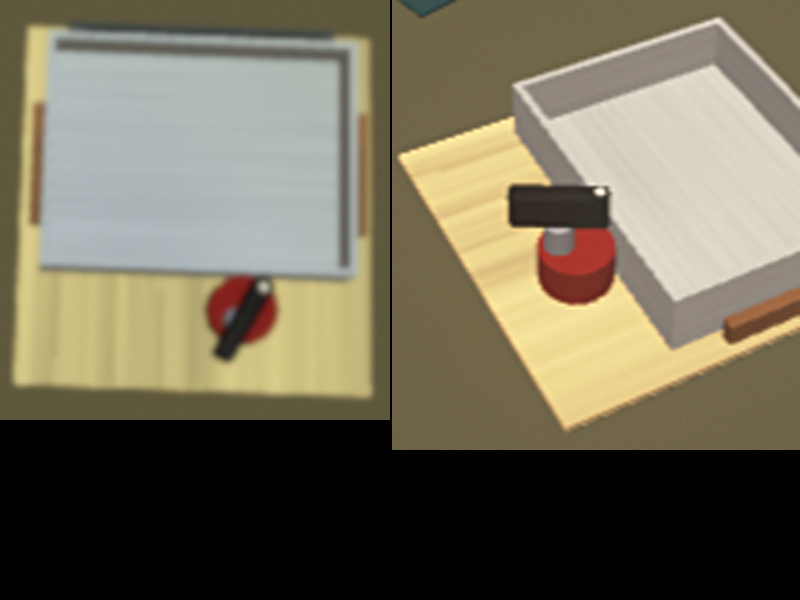

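The tray now sits against the fence and the cam lobe, with its dot at (263,286) in the top crop, bears on the tray's side. Next is the shovel handle.

{"method": "move_arm", "body": {
  "rows": [
    [0.7,[0.04,0.03,0.9],[0,0,0.02]],
    [0.7,[0.04,0.03,0.9],[0,0.02,0.02]],
    [0.7,[0.04,0.03,0.9],[0,0.02,0.02]],
    [0.7,[0.04,0.02,0.9],[0,0,0]],
    [0.7,[0,0,0.9],[0,0,0]],
    [0.7,[0,0,0.6],[0,0,0]],
    [0.7,[0,0,0.4],[0,0,0]],
    [0.7,[0,0,0],[0,0,0]],
    [0.7,[0,0,0],[0,0,0]]
  ]
}}

```text
time: 10.85
eef_pos: [0.5568, 0.3371, 0.0363]
ee_rot: [3.141, -0.003, 0.218]
ft_force: [0.8, 0.5, 0.2]
grip_width: 0.705
```

```bash
sed -i 's/(55,40)/(48,33)/;s/(358,52)/(357,45)/;s/(354,287)/(352,277)/;s/(43,277)/(40,267)/;s/(508,90)/(514,85)/;s/(713,24)/(719,18)/;s/(666,306)/(672,300)/' fit.py; python3 fit.py | egrep 'tray|rim'
python3 - <<'E'
from to import *
delta([.5553,.3366,.034],.219)
T=cam('top');t=T['img']; s=cam('side')['img']
a=np.zeros((460,800,3),np.uint8)
a[:360,:390]=cv2.resize(t[160:280,40:170],(390,360),interpolation=2)
a[:400,392:792]=cv2.resize(s[110:210,155:255],(400,400),interpolation=2)
cv2.imwrite('pics/sh2.png',a)
E
```

```text
tray [ 0.6114 -0.1992  0.0056 -1.5851] res px [[0.1, -0.9], [-0.1, -0.7], [1.4, 0.1], [-0.5, -0.8], [-1.3, -0.1], [-0.5, 0.1], [-0.4, 0.8]]
rim [ 0.61311759 -0.07724908  0.05556546]
pos [0.5581 0.3376 0.0382] rot [-3.141 -0.006  0.218] f [-0.3 -0.4 -0.1] m [-0.06  0.02 -0.03] w 0.701
shift [-0.1   0.01  0.14] turn [-0.   -0.07 -0.01]
```

View pics/sh2.png

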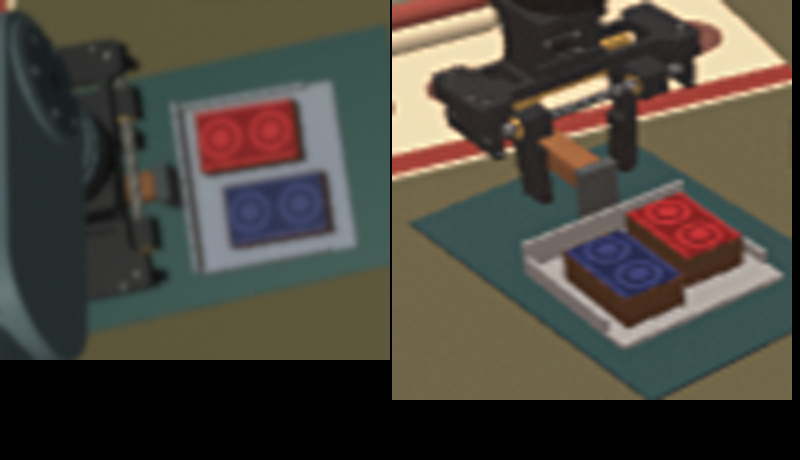

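The fingers are on either side of the handle, just behind the bracket at (600,175). The blocks are still in place, so I'll close.

{"method": "move_arm", "body": {
  "rows": [
    [0.7,[-0.05,0,0.1],[0,-0.05,0]],
    [0,[0,0,0],[0,0,0]],
    [0,[0,0,0],[0,0,0]],
    [0,[0,0,0],[0,0,0]],
    [0,[0,0,0],[0,0,0]],
    [0,[0,0,0],[0,0,0]],
    [0,[0,0,0],[0,0,0]],
    [0,[0,0,0],[0,0,0]]
  ],
  "grip_force": 60
}}

```text
time: 11.72
eef_pos: [0.5556, 0.3368, 0.0335]
ee_rot: [-3.142, 0.001, 0.218]
ft_force: [-0.2, 1.0, 0.1]
grip_width: 0.241
```

Run:
```python
from to import *
delta([.5553,.3366,.034],.219)
```

```text
pos [0.5556 0.3368 0.0335] rot [-3.142e+00  1.000e-03  2.180e-01] f [-0.2  1.   0.1] m [-0.06  0.06 -0.01] w 0.241
shift [-0.01  0.01 -0.02] turn [-0.    0.01 -0.02]
```

{"method": "move_arm", "body": {
  "rows": [
    [0,[0,0,-0.1],[0,0,0]],
    [0,[0,0,-0.2],[0,0,0]],
    [0,[0,0,-0.3],[0,0,0]],
    [0,[0,0,-0.4],[0,0,0]],
    [0,[0,0,-0.5],[0,0,0]],
    [0,[0,0,-0.5],[0,0,0]],
    [0,[0,0,-0.5],[0,0,0]],
    [0,[0,0,-0.4],[0,0,0]],
    [0,[0,0,-0.3],[0,0,0]],
    [0,[0,0,-0.2],[0,0,0]],
    [0,[0,0,-0.1],[0,0,0]],
    [0,[0,0,0],[0,0,0]]
  ]
}}

```text
time: 12.72
eef_pos: [0.5558, 0.3369, 0.1391]
ee_rot: [-3.141, 0.0, 0.218]
ft_force: [-0.7, 0.8, -3.7]
grip_width: 0.242
```

Run:
```python
from to import *
delta([.6131-.0,.09,.14],-.0143)
T=cam('top');t=T['img']; s=cam('side')['img']
a=np.zeros((460,800,3),np.uint8)
a[:360,:390]=cv2.resize(t[160:280,40:170],(390,360),interpolation=2)
a[:400,392:792]=cv2.resize(s[100:200,155:255],(400,400),interpolation=2)
cv2.imwrite('pics/sh3.png',a)
```

```text
pos [0.5558 0.3369 0.1391] rot [-3.141  0.     0.218] f [-0.7  0.8 -3.7] m [ 0.18  0.12 -0.  ] w 0.242
shift [ 0.09  8.45 -0.03] turn [-0.    0.    2.66]
```

View pics/sh3.png

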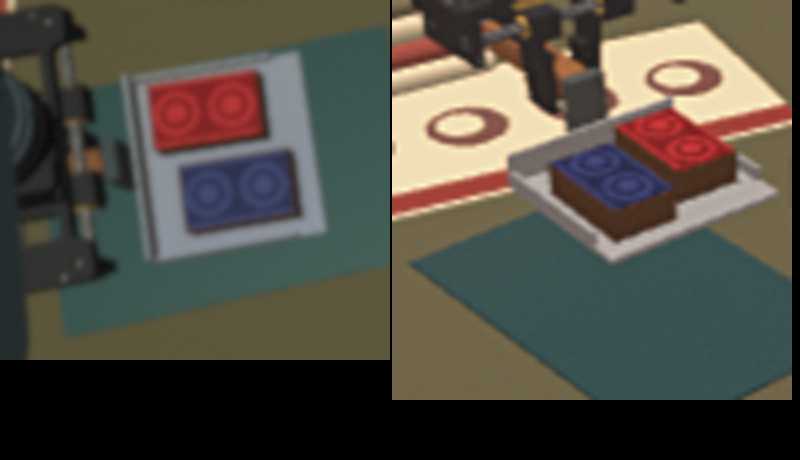

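Run:
```python
from h import *
T=cam('top');S=cam('side')
tp=lambda p:((p[0]+.5)/3-.5+40,(p[1]+.5)/3-.5+160)
sp=lambda p:((p[0]-392+.5)/4-.5+155,(p[1]+.5)/4-.5+100)
L=tri(T,tp((300,53)),S,sp((778,192))); R=tri(T,tp((327,233)),S,sp((612,262)))
print(L,R,(L+R)/2,np.arctan2(*(L-R)[[1,0]])-np.pi/2)
```

```text
[0.65710754 0.19980874 0.107975  ] [0.52083362 0.17053616 0.10578911] [0.58897058 0.18517245 0.10688206] -1.3592047271325924
```

```bash
cat >> to.py <<'E'
def screw(p,yaw,tilt=0,n=20,p0=None):
    "per-row body twist (shift,turn units) for n full rows"
    z=ctrl.sense(); R=Ro.from_euler('xyz',z['ee_rot']); G=Ro.from_euler('xyz',[np.pi,0,yaw])*Ro.from_euler('x',tilt)
    w=(R.inv()*G).as_rotvec(); d=R.inv().apply(np.array(p)-z['eef_pos'])
    def end(v):
        q=np.zeros(3)
        for k in range(200): q=q+Ro.from_rotvec(w*(k+.5)/200).apply(v/200)
        return q
    M=np.array([end(e) for e in np.eye(3)]).T
    v=np.linalg.solve(M,d); print('per row shift',(v/n/.03).round(3),'turn',(np.degrees(w)/n/5).round(3))
E
python3 - <<'E'
from to import *
screw([.6149,.0793,.125],-.013)
E
```

```text
per row shift [0.056 0.438 0.021] turn [0.    0.002 0.132]
```

{"method": "move_arm", "body": {
  "rows": [
    [0,[0.01,0.09,0],[0,0,0.026]],
    [0,[0.02,0.18,0],[0,0,0.053]],
    [0,[0.03,0.26,0.01],[0,0,0.08]],
    [0,[0.05,0.35,0.02],[0,0,0.105]],
    [0,[0.056,0.438,0.021],[0,0,0.132]],
    [0,[0.056,0.438,0.021],[0,0,0.132]],
    [0,[0.056,0.438,0.021],[0,0,0.132]],
    [0,[0.056,0.438,0.021],[0,0,0.132]],
    [0,[0.056,0.438,0.021],[0,0,0.132]],
    [0,[0.056,0.438,0.021],[0,0,0.132]],
    [0,[0.056,0.438,0.021],[0,0,0.132]],
    [0,[0.056,0.438,0.021],[0,0,0.132]]
  ]
}}

```text
time: 13.92
eef_pos: [0.5941, 0.2085, 0.1325]
ee_rot: [3.141, 0.001, 0.101]
ft_force: [0.1, 0.1, -4.9]
grip_width: 0.245
```

{"method": "move_arm", "body": {
  "rows": [
    [0,[0.056,0.438,0.021],[0,0,0.132]],
    [0,[0.056,0.438,0.021],[0,0,0.132]],
    [0,[0.056,0.438,0.021],[0,0,0.132]],
    [0,[0.056,0.438,0.021],[0,0,0.132]],
    [0,[0.056,0.438,0.021],[0,0,0.132]],
    [0,[0.056,0.438,0.021],[0,0,0.132]],
    [0,[0.056,0.438,0.021],[0,0,0.132]],
    [0,[0.056,0.438,0.021],[0,0,0.132]],
    [0,[0.05,0.35,0.02],[0,0,0.105]],
    [0,[0.03,0.26,0.01],[0,0,0.08]],
    [0,[0.02,0.18,0],[0,0,0.053]],
    [0,[0.01,0.09,0],[0,0,0.026]]
  ]
}}

```text
time: 14.92
eef_pos: [0.6171, 0.0786, 0.1266]
ee_rot: [3.141, 0.001, -0.014]
ft_force: [-0.7, -0.3, -4.3]
grip_width: 0.241
```

{"method": "move_arm", "body": {
  "rows": [
    [0,[0,0,0],[0,0,0]],
    [0,[0,0,0],[0,0,0]],
    [0,[0,0,0],[0,0,0]]
  ]
}}

```text
time: 15.17
eef_pos: [0.6169, 0.0801, 0.1266]
ee_rot: [-3.142, 0.001, -0.012]
ft_force: [0.7, 0.4, -4.1]
grip_width: 0.246
```

Run:
```python
from to import *
delta([.6149,.0793,.0905],-.013)
T=cam('top');t=T['img']; s=cam('side')['img']
a=np.zeros((460,800,3),np.uint8)
a[:450,:390]=cv2.resize(t[150:300,160:290],(390,450),interpolation=2)
a[:450,400:800]=cv2.resize(s[155:268,205:305],(400,450),interpolation=2)
cv2.imwrite('pics/rim.png',a)
```

```text
pos [0.6169 0.0801 0.1266] rot [-3.142e+00  1.000e-03 -1.200e-02] f [ 0.7  0.4 -4.1] m [0.24 0.05 0.04] w 0.246
shift [-0.07  0.03  1.2 ] turn [-0.    0.01  0.01]
```

View pics/rim.png

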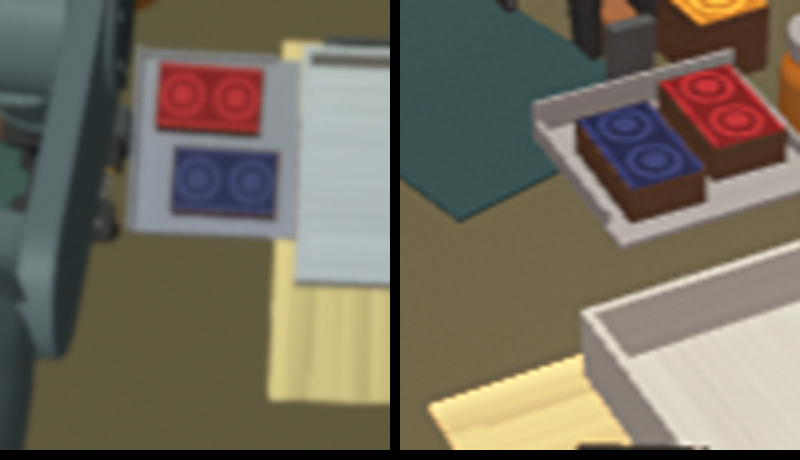

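Run:
```python
from h import *
T=cam('top');S=cam('side')
tp=lambda p:((p[0]+.5)/3-.5+160,(p[1]+.5)/3-.5+150)
sp=lambda p:((p[0]-400+.5)/4-.5+205,(p[1]+.5)*113/450-.5+155)
print('edgeR',tri(T,tp((296,239)),S,sp((620,244))),atz(T,tp((296,239)),.096),atz(S,sp((620,244)),.096))
print('edgeL top',atz(T,tp((300,62)),.096))
print('rim corner',tri(T,tp((297,283)),S,sp((584,313))),atz(T,tp((297,283)),.058),atz(S,sp((584,313)),.058))
# subpixel line: gray profile across entry rim/edge in top view rows averaged
g=T['img'].astype(int)
for r in (235,240): print(r,g[r,250:268].tolist())
```

```text
edgeR [ 0.54524192 -0.07440264  0.09729391] [ 0.54509966 -0.07427805  0.096     ] [ 0.54630383 -0.0729921   0.096     ]
edgeL top [ 0.68369511 -0.07366377  0.096     ]
rim corner [ 0.51774517 -0.07663973  0.05706032] [ 0.51531282 -0.0757727   0.058     ] [ 0.5197049  -0.07828528  0.058     ]
235 [[74, 109, 117], [101, 150, 160], [127, 189, 202], [139, 205, 219], [141, 208, 221], [140, 206, 219], [139, 202, 215], [145, 196, 205], [163, 191, 193], [180, 187, 181], [186, 185, 176], [188, 185, 176], [191, 188, 178], [193, 190, 180], [192, 189, 179], [192, 189, 179], [192, 188, 178], [192, 189, 179]]
240 [[79, 118, 128], [107, 158, 171], [130, 192, 205], [139, 206, 219], [140, 208, 220], [139, 206, 219], [139, 201, 213], [146, 194, 203], [164, 190, 191], [183, 188, 181], [190, 187, 178], [191, 188, 178], [191, 188, 177], [191, 187, 178], [191, 188, 177], [191, 188, 178], [191, 188, 178], [191, 187, 177]]
```

Run:
```python
from h import *
T=cam('top');g=T['img'].astype(float)
for r in (176,198,216,222): print(r,g[r-1:r+2,252:268].mean(0).sum(1).round().tolist())
b=g[233:242,250:268,0].mean(0); print(b.round())
for c,r,z in((258,237,.058),(258.5,198,.096),(259.5,198,.096)): print(c,atz(T,(c,r),z))
```

```text
176 [448.0, 447.0, 447.0, 447.0, 448.0, 449.0, 452.0, 472.0, 508.0, 543.0, 557.0, 561.0, 567.0, 570.0, 570.0, 570.0]
198 [433.0, 438.0, 444.0, 444.0, 446.0, 446.0, 447.0, 463.0, 507.0, 545.0, 558.0, 558.0, 558.0, 556.0, 556.0, 556.0]
216 [344.0, 418.0, 447.0, 452.0, 457.0, 459.0, 465.0, 493.0, 532.0, 545.0, 546.0, 547.0, 549.0, 550.0, 550.0, 549.0]
222 [373.0, 429.0, 450.0, 457.0, 459.0, 460.0, 471.0, 504.0, 533.0, 542.0, 545.0, 548.0, 548.0, 548.0, 547.0, 547.0]
[ 76. 104. 129. 139. 140. 139. 139. 145. 163. 181. 189. 190. 191. 191.
 191. 191. 191. 191.]
258 [ 0.53178698 -0.07376035  0.058     ]
258.5 [ 0.61791944 -0.07270498  0.096     ]
259.5 [ 0.6179814  -0.07501155  0.096     ]
```

{"method": "move_arm", "body": {
  "rows": [
    [0,[0,0.04,0.1],[0,0,0]],
    [0,[0,0.04,0.2],[0,0,0]],
    [0,[0,0.03,0.25],[0,0,0]],
    [0,[0,0,0.2],[0,0,0]],
    [0,[0,0,0.15],[0,0,0]],
    [0,[0,0,0.1],[0,0,0]],
    [0,[0,0,0.05],[0,0,0]],
    [0,[0,0,0.05],[0,0,0]],
    [0,[0,0,0],[0,0,0]],
    [0,[0,0,0],[0,0,0]]
  ]
}}

```text
time: 16.25
eef_pos: [0.6172, 0.0762, 0.0938]
ee_rot: [3.141, 0.0, -0.013]
ft_force: [0.3, -0.0, -3.8]
grip_width: 0.236
```

{"method": "move_arm", "body": {
  "rows": [
    [0,[0,0,0.03],[0,0,0]],
    [0,[0,0,0.03],[0,0,0]],
    [0,[0,0,0],[0,0,0]]
  ]
}}

```text
time: 16.5
eef_pos: [0.617, 0.0762, 0.0918]
ee_rot: [3.141, 0.001, -0.013]
ft_force: [-0.2, 0.2, -4.4]
grip_width: 0.242
```

{"method": "move_arm", "body": {
  "rows": [
    [0,[0,0,0.03],[0,0,0]],
    [0,[0,0,0.03],[0,0,0]],
    [0,[0,0,0],[0,0,0]]
  ]
}}

```text
time: 16.75
eef_pos: [0.617, 0.0762, 0.09]
ee_rot: [3.141, 0.001, -0.013]
ft_force: [-0.4, -0.1, -2.8]
grip_width: 0.242
```

{"method": "move_arm", "body": {
  "rows": [
    [0,[0,0,0.03],[0,0,0]],
    [0,[0,0,0],[0,0,0]]
  ]
}}

```text
time: 16.92
eef_pos: [0.6171, 0.0762, 0.0892]
ee_rot: [3.141, 0.001, -0.013]
ft_force: [-0.9, -0.1, -3.1]
grip_width: 0.24
```

{"method": "move_arm", "body": {
  "rows": [
    [0,[0,0,0.04],[0,0,0]],
    [0,[0,0,0],[0,0,0]]
  ]
}}

```text
time: 17.08
eef_pos: [0.6171, 0.0762, 0.088]
ee_rot: [3.141, 0.001, -0.013]
ft_force: [-0.1, 1.6, -1.6]
grip_width: 0.242
```

{"method": "move_arm", "body": {
  "rows": [
    [0,[0,0,0.04],[0,0,0]],
    [0,[0,0,0],[0,0,0]]
  ]
}}

```text
time: 17.25
eef_pos: [0.6172, 0.0762, 0.0869]
ee_rot: [3.141, 0.0, -0.013]
ft_force: [0.5, 1.3, -1.5]
grip_width: 0.24
```

Run:
```python
from to import *
delta([.617,.0762,.088],-.013)
T=cam('top');g=T['img'].astype(float)
for r in (176,198,222): print(r,g[r-1:r+2,254:268].mean(0).sum(1).round().tolist())
```

```text
pos [0.6172 0.0762 0.0869] rot [ 3.141  0.    -0.013] f [ 0.5  1.3 -1.5] m [0.03 0.08 0.06] w 0.24
shift [-0.01  0.   -0.04] turn [0.   0.   0.01]
176 [440.0, 447.0, 450.0, 452.0, 454.0, 452.0, 454.0, 465.0, 500.0, 541.0, 564.0, 569.0, 569.0, 569.0]
198 [447.0, 446.0, 448.0, 448.0, 448.0, 452.0, 463.0, 491.0, 529.0, 551.0, 557.0, 558.0, 556.0, 555.0]
222 [334.0, 416.0, 447.0, 454.0, 460.0, 468.0, 486.0, 515.0, 540.0, 547.0, 548.0, 548.0, 547.0, 547.0]
```

{"method": "move_arm", "body": {
  "rows": [
    [0,[0,0,0.04],[0,0,0]],
    [0,[0,0,0.04],[0,0,0]],
    [0,[0,0,0],[0,0,0]],
    [0,[0,0,0],[0,0,0]]
  ]
}}

```text
time: 17.63
eef_pos: [0.6172, 0.0762, 0.0846]
ee_rot: [3.141, 0.0, -0.013]
ft_force: [0.2, 2.7, 0.5]
grip_width: 0.24
```

Run:
```python
from to import *
delta([.617,.0762,.088],-.013)
```

```text
pos [0.6172 0.0762 0.0846] rot [ 3.141  0.    -0.013] f [0.2 2.7 0.5] m [-0.09  0.03  0.04] w 0.24
shift [-0.01  0.   -0.11] turn [0.   0.   0.01]
```

{"method": "move_arm", "body": {
  "rows": [
    [0,[0,0.02,-0.114],[0.25,0,0]],
    [0,[0,0.04,-0.228],[0.5,0,0]],
    [0,[0,0.04,-0.228],[0.5,0,0]],
    [0,[0,0.05,-0.228],[0.5,0,0]],
    [0,[0,0,0],[0,0,0]]
  ]
}}

```text
time: 18.05
eef_pos: [0.618, 0.0685, 0.1096]
ee_rot: [-2.987, -0.002, -0.015]
ft_force: [0.9, 1.7, 0.2]
grip_width: 0.241
```

```bash
cat >> to.py <<'E'
def edge():
    "kinematic edge point from measured TCP, nominal grip"
    z=ctrl.sense(); R=Ro.from_euler('xyz',z['ee_rot']); e=z['eef_pos']+R.apply([0,.1575,.031]); tz=R.apply([0,0,1])
    print('edge',e.round(4),'tilt',np.degrees(np.arccos(-tz[2])).round(1),'f',z['ft_force'].round(1),'m',z['torque'].round(2),'t',z['time'],'j',z['joints'].round(2))
E
python3 -c "
from to import *
edge()"
```

```text
edge [ 0.6158 -0.0823  0.0547] tilt 8.8 f [0.9 1.7 0.2] m [-0.02  0.12 -0.05] t 18.05 j [-0.16  0.42  1.6   0.17  1.16 -0.21]
```

{"method": "move_arm", "body": {
  "rows": [
    [0,[0,0.05,-0.228],[0.5,0,0]],
    [0,[0,0.05,-0.228],[0.5,0,0]],
    [0,[0,0.05,-0.228],[0.5,0,0]],
    [0,[0,0.05,-0.228],[0.5,0,0]],
    [0,[0,0,0],[0,0,0]]
  ]
}}

```text
time: 18.47
eef_pos: [0.6175, 0.0566, 0.134]
ee_rot: [-2.815, -0.0, -0.015]
ft_force: [0.7, 0.0, -0.0]
grip_width: 0.24
```

```bash
python3 -c "
from to import *
edge()"
```

```text
edge [ 0.6154 -0.0826  0.054 ] tilt 18.7 f [ 0.7  0.  -0. ] m [-0.45  0.12  0.08] t 18.4667 j [-0.26  0.4   1.59  0.33  1.25 -0.37]
```

{"method": "move_arm", "body": {
  "rows": [
    [0,[0,0.05,-0.228],[0.5,0,0]],
    [0,[0,0.05,-0.228],[0.5,0,0]],
    [0,[0,0.05,-0.228],[0.5,0,0]],
    [0,[0,0.05,-0.228],[0.5,0,0]],
    [0,[0,0,0],[0,0,0]]
  ]
}}

```text
time: 18.88
eef_pos: [0.6169, 0.0407, 0.1559]
ee_rot: [-2.641, 0.001, -0.015]
ft_force: [0.7, -0.7, 0.9]
grip_width: 0.238
```

```bash
python3 -c "
from to import *
edge()"
```

```text
edge [ 0.6149 -0.0826  0.0532] tilt 28.7 f [ 0.7 -0.7  0.9] m [-0.57  0.06  0.  ] t 18.8833 j [-0.36  0.41  1.57  0.48  1.37 -0.5 ]
```

{"method": "move_arm", "body": {
  "rows": [
    [0,[0,0.05,-0.228],[0.5,0,0]],
    [0,[0,0.05,-0.228],[0.5,0,0]],
    [0,[0,0.05,-0.228],[0.5,0,0]],
    [0,[0,0.05,-0.228],[0.5,0,0]],
    [0,[0,0.05,-0.228],[0.5,0,0]],
    [0,[0,0,0],[0,0,0]],
    [0,[0,0,0],[0,0,0]],
    [0,[0,0,0],[0,0,0]]
  ]
}}

```text
time: 19.55
eef_pos: [0.616, 0.0177, 0.1795]
ee_rot: [-2.425, 0.002, -0.012]
ft_force: [0.5, -1.9, -2.0]
grip_width: 0.243
```

Run:
```python
from to import *
edge()
T=cam('top');t=T['img']; s=cam('side')['img']
a=np.zeros((460,800,3),np.uint8)
a[:450,:390]=cv2.resize(t[150:300,210:340],(390,450),interpolation=2)
a[:450,400:800]=cv2.resize(s[165:345,205:365],(400,450),interpolation=2)
cv2.imwrite('pics/tip.png',a)
```

```text
edge [ 0.6145 -0.0807  0.0527] tilt 41.1 f [ 0.5 -1.9 -2. ] m [-1.21  0.03 -0.04] t 19.55 j [-0.48  0.47  1.53  0.63  1.53 -0.62]
```

View pics/tip.png

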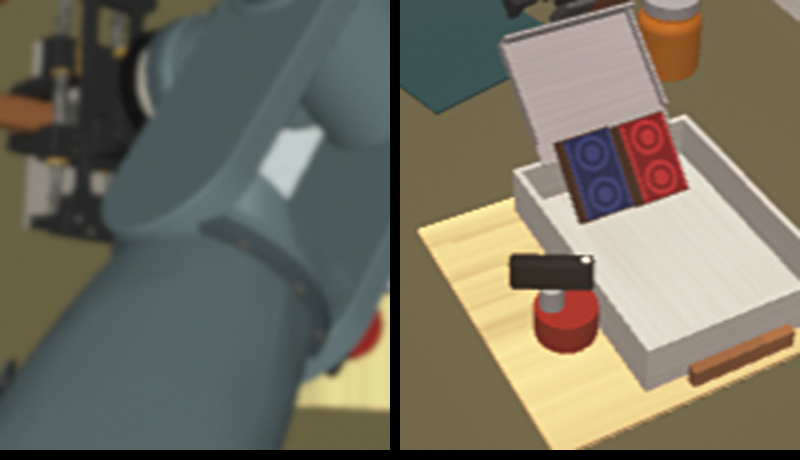

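{"method": "move_arm", "body": {
  "rows": [
    [0,[0,0.035,0.015],[0,0,0]],
    [0,[0,0.035,0.015],[0,0,0]],
    [0,[0,0,0],[0,0,0]],
    [0,[0,0,0],[0,0,0]],
    [0,[0,0,0],[0,0,0]],
    [0,[0,0,0],[0,0,0]],
    [0,[0,0,0],[0,0,0]],
    [0,[0,0,0],[0,0,0]]
  ]
}}

```text
time: 20.32
eef_pos: [0.6164, 0.0164, 0.1785]
ee_rot: [-2.422, 0.001, -0.013]
ft_force: [0.3, 0.0, 1.6]
grip_width: 0.24
```

```bash
cat >> to.py <<'E'
def blocks():
    s=cam('side'); h=cv2.cvtColor(s['img'],cv2.COLOR_BGR2HSV)[205:345,205:365]
    for n,lo,hi in(('red',(170,120,80),(180,255,255)),('indigo',(112,80,60),(130,255,255))):
        m=cv2.inRange(h,lo,hi); k,l,st,ce=cv2.connectedComponentsWithStats(m); i=1+st[1:,4].argmax()
        print(n,(ce[i]+[205,205]).round(1),st[i].tolist())
    return s['img']
E
python3 - <<'E'
from to import *
edge(); blocks()
E
```

```text
edge [ 0.615  -0.0816  0.0514] tilt 41.2 f [0.3 0.  1.6] m [-0.64  0.14  0.03] t 20.3167 j [-0.48  0.47  1.53  0.63  1.53 -0.62]
red [308.5 220.5] [103, 15, 2, 2, 2]
indigo [283.8 233.9] [66, 11, 27, 37, 586]
```

{"method": "move_arm", "body": {
  "rows": [
    [0,[0,0.055,-0.225],[0.5,0,0]],
    [0,[0,0.055,-0.225],[0.5,0,0]],
    [0,[0,0,0],[0,0,0]],
    [0,[0,0,0],[0,0,0]],
    [0,[0,0,0],[0,0,0]],
    [0,[0,0,0],[0,0,0]]
  ]
}}

```text
time: 20.87
eef_pos: [0.616, 0.005, 0.1857]
ee_rot: [-2.336, 0.001, -0.013]
ft_force: [0.5, -2.6, -3.0]
grip_width: 0.244
```

```bash
sed -i 's/(170,120,80),(180,255,255)/(0,150,110),(6,255,255)/; s/\[205:345,205:365\]/[205:262,255:340]/; s/\[205,205\]/[255,205]/' to.py
python3 - <<'E'
from to import *
edge(); im=blocks()
print(cv2.cvtColor(im,cv2.COLOR_BGR2HSV)[226,303])
cv2.imwrite('pics/x.png',im)
E
```

```text
edge [ 0.6147 -0.0817  0.0506] tilt 46.1 f [ 0.5 -2.6 -3. ] m [-1.3   0.07  0.07] t 20.8667 j [-0.53  0.5   1.51  0.68  1.6  -0.66]
red [305.5 227.6] [37, 5, 28, 36, 566]
indigo [283.7 234. ] [16, 11, 27, 37, 587]
[  0 178 178]
```

Run:
```python
import cv2,numpy as np
s=cv2.imread('pics/x.png'); old=cv2.imread('pics/tip.png')[:,400:800]
a=np.zeros((600,800,3),np.uint8)
a[:600,:500]=cv2.resize(s[160:280,235:335],(500,600),interpolation=2)
a[:360,505:800]=old[:360,75:370]
cv2.imwrite('pics/tip2.png',a)
```

```text
(no output)
```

View pics/tip2.png

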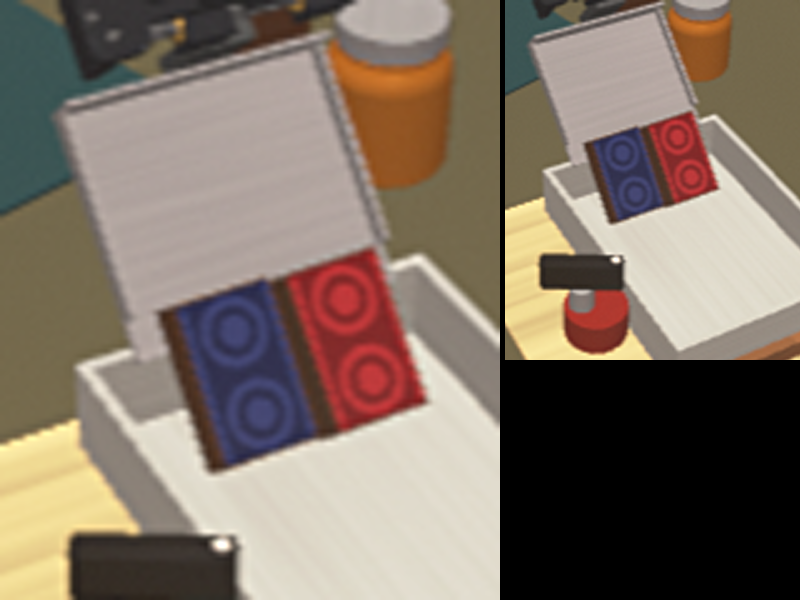

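{"method": "move_arm", "body": {
  "rows": [
    [0,[0,0.035,0.02],[0,0,0]],
    [0,[0,0.035,0.02],[0,0,0]],
    [0,[0,0.07,-0.215],[0.5,0,0]],
    [0,[0,0.07,-0.215],[0.5,0,0]],
    [0,[0,0,0],[0,0,0]],
    [0,[0,0,0],[0,0,0]],
    [0,[0,0,0],[0,0,0]],
    [0,[0,0,0],[0,0,0]]
  ]
}}

```text
time: 21.58
eef_pos: [0.6159, -0.0078, 0.1891]
ee_rot: [-2.249, 0.001, -0.012]
ft_force: [0.1, -3.2, -3.3]
grip_width: 0.24
```

Run:
```python
from to import *
edge(); im=blocks()
```

```text
edge [ 0.6149 -0.0825  0.047 ] tilt 51.1 f [ 0.1 -3.2 -3.3] m [-1.48  0.06  0.03] t 21.5833 j [-0.57  0.55  1.48  0.73  1.66 -0.7 ]
red [305.7 227.8] [38, 5, 27, 36, 566]
indigo [283.8 234. ] [16, 11, 27, 37, 589]
```

{"method": "move_arm", "body": {
  "rows": [
    [0,[0,0.06,-0.02],[0,0,0]],
    [0,[0,0.06,-0.02],[0,0,0]],
    [0,[0,0,0],[0,0,0]],
    [0,[0,0,0],[0,0,0]]
  ]
}}

```text
time: 21.97
eef_pos: [0.616, -0.011, 0.1876]
ee_rot: [-2.247, 0.001, -0.012]
ft_force: [0.0, -1.4, 1.2]
grip_width: 0.241
```

Run:
```python
from to import *
edge(); im=blocks()
```

```text
edge [ 0.615  -0.0854  0.0454] tilt 51.3 f [ 0.  -1.4  1.2] m [-0.83  0.11 -0.01] t 21.9667 j [-0.57  0.55  1.48  0.73  1.67 -0.7 ]
red [305.7 227.9] [38, 5, 27, 36, 567]
indigo [283.7 234. ] [16, 12, 27, 36, 590]
```

{"method": "move_arm", "body": {
  "rows": [
    [0,[0,-0.04,0.03],[0,0,0]],
    [0,[0,-0.05,0.03],[0,0,0]],
    [0,[0,-0.05,0.02],[0,0,0]],
    [0,[0,0,0],[0,0,0]],
    [0,[0,0,0],[0,0,0]]
  ]
}}

```text
time: 22.43
eef_pos: [0.6159, -0.0069, 0.1891]
ee_rot: [-2.248, 0.001, -0.013]
ft_force: [-0.0, -4.2, -2.0]
grip_width: 0.242
```

Run:
```python
from to import *
edge(); im=blocks()
```

```text
edge [ 0.6149 -0.0814  0.0469] tilt 51.2 f [-0.  -4.2 -2. ] m [-1.52  0.12  0.11] t 22.4333 j [-0.57  0.55  1.48  0.73  1.66 -0.7 ]
red [305.7 227.9] [38, 5, 27, 36, 565]
indigo [283.8 234. ] [16, 11, 27, 37, 585]
```

{"method": "move_arm", "body": {
  "rows": [
    [0,[0,-0.05,0.01],[0,0,0]],
    [0,[0,-0.05,0.01],[0,0,0]],
    [0,[0,-0.05,0.01],[0,0,0]],
    [0,[0,0,0],[0,0,0]],
    [0,[0,0,0],[0,0,0]]
  ]
}}

```text
time: 22.9
eef_pos: [0.6161, -0.003, 0.1924]
ee_rot: [-2.247, 0.001, -0.012]
ft_force: [-0.2, -4.2, -0.1]
grip_width: 0.245
```

Run:
```python
from to import *
edge(); im=blocks()
```

```text
edge [ 0.6151 -0.0774  0.0502] tilt 51.3 f [-0.2 -4.2 -0.1] m [-1.35  0.17  0.04] t 22.9 j [-0.56  0.54  1.48  0.73  1.66 -0.69]
red [305.7 227.8] [38, 5, 27, 36, 569]
indigo [283.8 234. ] [16, 11, 27, 37, 586]
```

Run:
```python
from h import *
S=cam('side')
P=lambda p:np.array(p)/5+[235-.4,160-.4]
for n,pts in(('ind',[(178,312),(265,283),(316,435),(212,472)]),('red',[(288,276),(376,250),(426,402),(333,434)])):
    pts=np.array([P(p) for p in pts])
    M=np.array([(-40,25,12),(-40,-25,12),(40,-25,12),(40,25,12)])/1000.
    best=None
    # y is left of nose = +x world; rear-left in image is toward robot side => shovel -y
    M[:,1]*=-1
    def f(q): 
        R=(Ro.from_euler('z',q[5])*Ro.from_euler('yx',[q[3],q[4]])).as_matrix()
        return np.r_[(proj(S,M@R.T+q[:3])-pts).ravel(),q[4]*20,(q[5]+1.583)*20]
    r=least_squares(f,[.6,-.12,.05,.6,0,-1.58]); q=r.x
    R=(Ro.from_euler('z',q[5])*Ro.from_euler('yx',[q[3],q[4]])).as_matrix()
    print(n,q.round(4),np.degrees(q[3]),'cost',r.cost,'rear bottom',(q[:3]+R@[-.04,0,-.012]).round(4),'front bottom',(q[:3]+R@[.04,0,-.012]).round(4))
```

```text
ind [ 0.598  -0.0855  0.0289  0.988   0.0182 -1.5878] 56.6078309947175 cost 2.388176502656331 rear bottom [ 0.5981 -0.0534  0.0557] front bottom [ 0.5986 -0.0975 -0.0111]
red [ 6.5970e-01 -8.9300e-02  2.8100e-02  8.4870e-01  1.3000e-03 -1.5932e+00] 48.62902093625562 cost 0.36498347485514626 rear bottom [ 0.6604 -0.0539  0.0502] front bottom [ 0.6593 -0.1067 -0.0099]
```

Run:
```python
from h import *
S=cam('side')
P=lambda p:np.array(p)/5+[235-.4,160-.4]
for n,pts in(('ind',[(178,312),(265,283),(316,435),(212,472)]),('red',[(288,276),(376,250),(426,402),(333,434)])):
    pts=np.array([P(p) for p in pts])
    M=np.array([(-40,-25,12),(-40,25,12),(40,25,12),(40,-25,12)])/1000.
    G=lambda b:(Ro.from_euler('z',-1.585)*Ro.from_euler('y',b)).as_matrix()
    for zf in(.012,.016):
        def place(q):
            R=G(q[2]); c=np.array([q[0],q[1],0]); c[2]=zf-(R@[.04,0,-.012])[2]; return R,c
        def f(q): R,c=place(q); return (proj(S,M@R.T+c)-pts).ravel()
        r=least_squares(f,[.6,-.12,.6]); R,c=place(r.x)
        print(n,zf,np.degrees(r.x[2]).round(1),'rms',np.sqrt(r.cost/4).round(2),'c',c.round(3),'rear bottom',(c+R@[-.04,0,-.012]).round(4),'front',(c+R@[.04,0,-.012]).round(4))
```

```text
ind 0.012 56.7 rms 0.91 c [ 0.584 -0.109  0.052] rear bottom [ 0.5847 -0.077   0.0789] front [ 0.5841 -0.1209  0.012 ]
ind 0.016 57.2 rms 0.95 c [ 0.582 -0.113  0.056] rear bottom [ 0.5823 -0.0813  0.0832] front [ 0.5817 -0.1247  0.016 ]
red 0.012 49.6 rms 0.5 c [ 0.645 -0.112  0.05 ] rear bottom [ 0.6453 -0.0765  0.0729] front [ 0.6445 -0.1283  0.012 ]
red 0.016 49.7 rms 0.56 c [ 0.642 -0.116  0.054] rear bottom [ 0.6426 -0.0806  0.077 ] front [ 0.6418 -0.1323  0.016 ]
```

{"method": "move_arm", "body": {
  "rows": [
    [0,[0,0.09,-0.225],[0.5,0,0]],
    [0,[0,0.09,-0.225],[0.5,0,0]],
    [0,[0,0,0],[0,0,0]],
    [0,[0,0,0],[0,0,0]],
    [0,[0,0,0],[0,0,0]]
  ]
}}

```text
time: 23.47
eef_pos: [0.6159, -0.0172, 0.1956]
ee_rot: [-2.161, 0.001, -0.013]
ft_force: [0.4, -3.0, -3.3]
grip_width: 0.239
```

Run:
```python
from to import *
edge(); im=blocks()
```

```text
edge [ 0.6149 -0.0791  0.0475] tilt 56.2 f [ 0.4 -3.  -3.3] m [-1.51  0.01  0.02] t 23.4667 j [-0.6   0.58  1.46  0.78  1.73 -0.72]
red [305.8 228.2] [38, 5, 27, 36, 544]
indigo [284.  234.2] [16, 12, 27, 36, 582]
```

{"method": "move_arm", "body": {
  "rows": [
    [0,[0,0.05,0.03],[0,0,0]],
    [0,[0,0.08,-0.215],[0.5,0,0]],
    [0,[0,0.08,-0.215],[0.5,0,0]],
    [0,[0,0,0],[0,0,0]],
    [0,[0,0,0],[0,0,0]],
    [0,[0,0,0],[0,0,0]]
  ]
}}

```text
time: 24.02
eef_pos: [0.6157, -0.0305, 0.1968]
ee_rot: [-2.074, 0.001, -0.013]
ft_force: [0.7, -3.2, -2.5]
grip_width: 0.238
```

Run:
```python
from to import *
edge(); im=blocks(); cv2.imwrite('pics/y.png',im)
```

```text
edge [ 0.6149 -0.0794  0.0439] tilt 61.1 f [ 0.7 -3.2 -2.5] m [-1.56  0.08  0.02] t 24.0167 j [-0.63  0.64  1.43  0.82  1.79 -0.74]
red [306.1 228.5] [38, 5, 27, 36, 535]
indigo [284.  234.1] [16, 12, 27, 36, 589]
```

{"method": "move_arm", "body": {
  "rows": [
    [0,[0,-0.08,0.23],[-0.5,0,0]],
    [0,[0,-0.08,0.23],[-0.5,0,0]],
    [0,[0,-0.08,0.23],[-0.5,0,0]],
    [0,[0,0,0],[0,0,0]]
  ]
}}

```text
time: 24.4
eef_pos: [0.616, -0.0074, 0.1937]
ee_rot: [-2.207, -0.001, -0.01]
ft_force: [0.3, -4.0, -0.8]
grip_width: 0.242
```

Run:
```python
from to import *
edge(); im=blocks()
```

```text
edge [ 0.6155 -0.0761  0.0486] tilt 53.5 f [ 0.3 -4.  -0.8] m [-1.47  0.16  0.05] t 24.4 j [-0.58  0.56  1.47  0.75  1.69 -0.71]
red [305.7 228. ] [38, 5, 27, 36, 557]
indigo [283.8 234. ] [16, 12, 27, 36, 585]
```

{"method": "move_arm", "body": {
  "rows": [
    [0,[0,-0.08,0.23],[-0.5,0,0]],
    [0,[0,-0.08,0.23],[-0.5,0,0]],
    [0,[0,-0.06,0.23],[-0.5,0,0]],
    [0,[0,0,0],[0,0,0]],
    [0,[0,0,0],[0,0,0]]
  ]
}}

```text
time: 24.87
eef_pos: [0.6162, 0.0115, 0.1856]
ee_rot: [-2.332, 0.0, -0.011]
ft_force: [0.1, -1.9, 2.3]
grip_width: 0.241
```

Run:
```python
from to import *
edge(); im=blocks()
```

```text
edge [ 0.6152 -0.0747  0.0502] tilt 46.4 f [ 0.1 -1.9  2.3] m [-0.78  0.14  0.05] t 24.8667 j [-0.52  0.5   1.51  0.69  1.59 -0.66]
red [305.5 227.6] [37, 5, 28, 36, 563]
indigo [283.7 234. ] [16, 11, 27, 37, 589]
```

{"method": "move_arm", "body": {
  "rows": [
    [0,[0,-0.03,0.23],[-0.5,0,0]],
    [0,[0,-0.03,0.03],[0,0,0]],
    [0,[0,-0.03,0.03],[0,0,0]],
    [0,[0,0,0],[0,0,0]],
    [0,[0,0,0],[0,0,0]]
  ]
}}

```text
time: 25.33
eef_pos: [0.6163, 0.0186, 0.1805]
ee_rot: [-2.377, 0.001, -0.013]
ft_force: [-0.1, -3.0, -0.7]
grip_width: 0.246
```

Run:
```python
from to import *
edge(); im=blocks(); cv2.imwrite('pics/z.png',im)
# blade's left edge/rim cue: print where side image changed versus x.png near edge
```

```text
edge [ 0.6149 -0.0736  0.049 ] tilt 43.8 f [-0.1 -3.  -0.7] m [-1.34  0.15  0.01] t 25.3333 j [-0.49  0.48  1.52  0.66  1.56 -0.64]
red [305.5 227.7] [37, 5, 28, 36, 568]
indigo [283.7 234. ] [16, 11, 27, 37, 588]
```

{"method": "move_arm", "body": {
  "rows": [
    [0,[0,-0.04,0.03],[0,0,0]],
    [0,[0,-0.03,0.03],[0,0,0]],
    [0,[0,0,0],[0,0,0]]
  ]
}}

```text
time: 25.63
eef_pos: [0.6164, 0.0222, 0.1811]
ee_rot: [-2.377, 0.001, -0.013]
ft_force: [-0.6, -1.5, 0.3]
grip_width: 0.239
```

Run:
```python
from to import *
edge(); im=blocks()
s=im; a=cv2.resize(s[185:265,245:335],(800,711),interpolation=2)[:600]
cv2.imwrite('pics/tip3.png',a)
```

```text
edge [ 0.6151 -0.07    0.0497] tilt 43.8 f [-0.6 -1.5  0.3] m [-0.96  0.1   0.01] t 25.6333 j [-0.49  0.48  1.53  0.66  1.55 -0.64]
red [305.3 227.4] [37, 5, 28, 36, 572]
indigo [283.5 233.7] [15, 12, 28, 35, 584]
```

View pics/tip3.png

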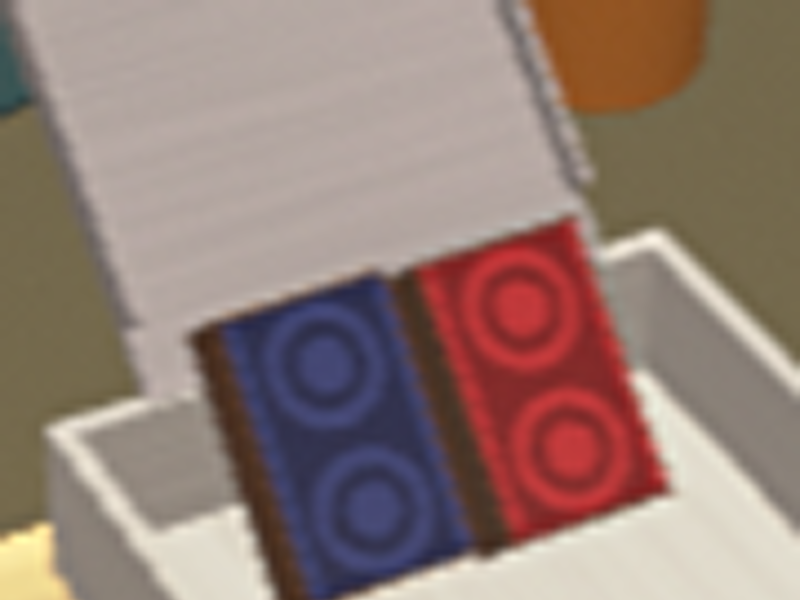

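The blade's front edge now rests on the entry rim, with its left corner at (145,393). Both blocks have slid down but lean with their front ends on the tray floor and their rear ends over the rim. I'll lower the tilt with the edge still pressed, so that they no longer rest on the blade.

{"method": "move_arm", "body": {
  "rows": [
    [0,[0,-0.05,0.46],[-1,0,0]],
    [0,[0,-0.05,0.46],[-1,0,0]],
    [0,[0,-0.05,0.46],[-1,0,0]],
    [0,[0,0,0],[0,0,0]],
    [0,[0,0,0],[0,0,0]]
  ]
}}

```text
time: 26.1
eef_pos: [0.6157, 0.0535, 0.1514]
ee_rot: [-2.637, 0.002, -0.009]
ft_force: [-0.3, -0.3, -3.1]
grip_width: 0.243
```

Run:
```python
from to import *
edge(); im=blocks()
```

```text
edge [ 0.6143 -0.0693  0.0481] tilt 28.9 f [-0.3 -0.3 -3.1] m [-0.38  0.08  0.03] t 26.1 j [-0.35  0.42  1.58  0.49  1.36 -0.49]
red [305.  227.4] [37, 5, 27, 36, 562]
indigo [283.2 233.5] [15, 11, 28, 36, 584]
```

{"method": "move_arm", "body": {
  "rows": [
    [0,[0,-0.24,0.13],[0,0,0]],
    [0,[0,-0.24,0.13],[0,0,0]],
    [0,[0,-0.24,0.13],[0,0,0]],
    [0,[0,-0.19,-0.34],[0,0,0]],
    [0,[0,-0.19,-0.34],[0,0,0]],
    [0,[0,-0.19,-0.34],[0,0,0]],
    [0,[0,0,0],[0,0,0]]
  ]
}}

```text
time: 26.73
eef_pos: [0.6191, 0.0754, 0.1907]
ee_rot: [-2.641, -0.005, -0.013]
ft_force: [0.7, -0.9, -2.0]
grip_width: 0.239
```

{"method": "move_arm", "body": {
  "rows": [
    [0,[0,0.05,-0.228],[0.5,0,0]],
    [0,[0,0.05,-0.228],[0.5,0,0]],
    [0,[0,0.05,-0.228],[0.5,0,0]],
    [0,[0,0.05,-0.228],[0.5,0,0]],
    [0,[0,0.05,-0.228],[0.5,0,0]],
    [0,[0,0.05,-0.228],[0.5,0,0]],
    [0,[0,0,0],[0,0,0]],
    [0,[0,0,0],[0,0,0]]
  ]
}}

```text
time: 27.4
eef_pos: [0.617, 0.0441, 0.2149]
ee_rot: [-2.38, 0.001, -0.014]
ft_force: [-0.6, -0.1, -3.2]
grip_width: 0.24
```

Run:
```python
from to import *
edge(); s=cam('side'); cv2.imwrite('pics/w.png',s['img'])
T=cam('top'); cv2.imwrite('pics/wt.png',T['img'])
blocks()
# front edge of blade in side view: sample a scanline up the blade's left part; print gray along expected line
import numpy as np
z=ctrl.sense(); R=Ro.from_euler('xyz',z['ee_rot'])
g=cv2.cvtColor(s['img'],cv2.COLOR_BGR2GRAY)
for tx in(-.05,-.06,.06):
    row=[]
    for yy in np.arange(.13,.185,.003):
        p=proj(s,z['eef_pos']+R.apply([tx,yy,.027-(yy/.1575)*.0098]))[0]; row.append(int(cv2.getRectSubPix(g,(1,1),tuple(map(float,p)))[0,0]))
    print(tx,row)
```

```text
edge [ 0.6155 -0.0484  0.0837] tilt 43.7 f [-0.6 -0.1 -3.2] m [-0.61  0.11 -0.02] t 27.4 j [-0.46  0.43  1.53  0.67  1.57 -0.58]
red [305.1 227.6] [36, 5, 28, 36, 560]
indigo [283.1 233.5] [15, 11, 28, 36, 590]
-0.05 [169, 167, 166, 168, 169, 168, 167, 167, 172, 172, 124, 102, 104, 104, 105, 105, 105, 106, 86]
-0.06 [170, 169, 170, 168, 171, 169, 167, 168, 172, 168, 121, 103, 104, 105, 105, 105, 105, 106, 106]
0.06 [170, 169, 168, 168, 167, 166, 168, 168, 169, 170, 123, 102, 104, 104, 104, 104, 105, 105, 104]
```

```bash
cat > bl.py <<'E'
from to import *
s=cam('side'); h=cv2.cvtColor(cv2.resize(s['img'],None,fx=4,fy=4,interpolation=cv2.INTER_CUBIC),cv2.COLOR_BGR2HSV)
h[:190*4]=0; h[270*4:]=0; h[:,:255*4]=0; h[:,345*4:]=0
def place(x,b):
    R=(Ro.from_euler('z',-1.583)*Ro.from_euler('y',b)).as_matrix(); L=.044/np.sin(b)
    f=np.array([x,-.0826-.044/np.tan(b),.014]); return R,f-R@[.04,0,-.012]
M=np.array([(-40,-25,12),(-40,25,12),(40,25,12),(40,-25,12)])/1000.
for n,lo,hi in(('red',(0,150,90),(6,255,255)),('indigo',(112,80,50),(130,255,255))):
    m=cv2.inRange(h,lo,hi); m=cv2.morphologyEx(m,cv2.MORPH_CLOSE,np.ones((25,25)))
    c=max(cv2.findContours(m,0,1)[0],key=cv2.contourArea)
    q=cv2.minAreaRect(c); c2=cv2.convexHull(c)
    ap=cv2.approxPolyDP(c2,12,True).reshape(-1,2)/4-.4
    print(n,ap.round(1).tolist())
    for b in(38,44,50,56):
        x=least_squares(lambda v:proj(s,(place(v[0],np.radians(b))[0]@M.T).T+place(v[0],np.radians(b))[1]).mean(0)[0]-ap.mean(0)[0],[.6]).x[0]
        R,o=place(x,np.radians(b)); print(b,round(x,3),proj(s,M@R.T+o).round(1).tolist())
E
python3 bl.py
```

```text
red [[308.1, 209.4], [318.8, 239.1], [301.8, 245.1], [290.6, 215.4]]
38 0.641 [[289.5, 216.1], [307.7, 210.3], [320.2, 241.1], [302.0, 247.5]]
44 0.645 [[290.2, 213.3], [308.4, 207.6], [319.4, 239.0], [301.4, 245.3]]
50 0.647 [[290.9, 211.5], [309.1, 205.8], [318.6, 237.6], [300.7, 243.8]]
56 0.649 [[291.7, 210.6], [309.9, 204.9], [317.8, 236.7], [300.0, 242.9]]
indigo [[286.4, 215.8], [297.1, 245.1], [279.8, 251.4], [269.4, 221.1]]
38 0.582 [[267.5, 223.3], [286.4, 217.3], [298.9, 248.8], [279.9, 255.5]]
44 0.586 [[268.1, 220.5], [287.0, 214.5], [298.2, 246.6], [279.4, 253.2]]
50 0.588 [[268.7, 218.7], [287.7, 212.8], [297.5, 245.2], [278.8, 251.7]]
56 0.589 [[269.4, 217.8], [288.4, 211.8], [296.7, 244.2], [278.1, 250.7]]
```

{"method": "move_arm", "body": {
  "rows": [
    [0,[0,0.15,-0.07],[0,0,0]],
    [0,[0,0.15,-0.07],[0,0,0]],
    [0,[0,0.15,-0.08],[0,0,0]],
    [0,[0,0.15,0],[0,0,0]],
    [0,[0,0.1,0],[0,0,0]],
    [0,[0,0,0],[0,0,0]]
  ]
}}

```text
time: 28.1
eef_pos: [0.6162, 0.0248, 0.2044]
ee_rot: [-2.378, 0.002, -0.014]
ft_force: [-0.1, 0.4, -3.0]
grip_width: 0.241
```

```bash
python3 -c "
from to import *
edge(); blocks()"
```

```text
edge [ 0.6147 -0.0675  0.0731] tilt 43.8 f [-0.1  0.4 -3. ] m [-0.6   0.09 -0.07] t 28.1 j [-0.49  0.45  1.52  0.66  1.58 -0.61]
red [305.  227.5] [36, 5, 28, 36, 556]
indigo [283.1 233.4] [15, 11, 28, 36, 587]
```

{"method": "move_arm", "body": {
  "rows": [
    [0,[0,0.1,0],[0,0,0]],
    [0,[0,0.1,0],[0,0,0]],
    [0,[0,0.1,0],[0,0,0]],
    [0,[0,0,0],[0,0,0]]
  ]
}}

```text
time: 28.48
eef_pos: [0.6163, 0.0188, 0.1987]
ee_rot: [-2.378, 0.001, -0.013]
ft_force: [1.2, -0.9, -2.6]
grip_width: 0.241
```

```bash
python3 -c "
from to import *
edge(); blocks()"
```

```text
edge [ 0.6149 -0.0735  0.0673] tilt 43.8 f [ 1.2 -0.9 -2.6] m [-0.54  0.06 -0.  ] t 28.4833 j [-0.49  0.46  1.52  0.66  1.58 -0.62]
red [305.3 227.9] [37, 5, 28, 36, 556]
indigo [283.7 234.7] [15, 12, 29, 36, 587]
```

{"method": "move_arm", "body": {
  "rows": [
    [0,[0,0.1,0],[0,0,0]],
    [0,[0,0.1,0],[0,0,0]],
    [0,[0,0,0],[0,0,0]]
  ]
}}

```text
time: 28.78
eef_pos: [0.6162, 0.0143, 0.1944]
ee_rot: [-2.378, 0.001, -0.013]
ft_force: [-0.2, -0.3, -3.0]
grip_width: 0.244
```

```bash
python3 -c "
from to import *
edge(); blocks()"; python3 bl.py | egrep '\[\[.*' | egrep 'red|ind'
```

```text
edge [ 0.6149 -0.078   0.0631] tilt 43.7 f [-0.2 -0.3 -3. ] m [-0.54  0.03  0.02] t 28.7833 j [-0.5   0.47  1.51  0.66  1.58 -0.63]
red [306.5 229.5] [37, 7, 29, 35, 578]
indigo [285.  236.5] [16, 14, 29, 36, 590]
red [[309.4, 212.1], [320.8, 241.1], [304.6, 247.1], [291.6, 217.8]]
indigo [[287.4, 219.1], [299.4, 247.8], [282.4, 254.1], [270.4, 224.4]]
```

{"method": "move_arm", "body": {
  "rows": [
    [0,[0,0.1,0],[0,0,0]],
    [0,[0,0.1,0],[0,0,0]],
    [0,[0,0,0],[0,0,0]]
  ]
}}

```text
time: 29.13
eef_pos: [0.616, 0.0099, 0.1901]
ee_rot: [-2.378, 0.001, -0.013]
ft_force: [-0.3, 0.4, -2.4]
grip_width: 0.242
```

```bash
python3 -c "
from to import *
edge(); blocks()"; python3 bl.py | egrep '\[\[.*' | egrep 'red|ind'
```

```text
edge [ 0.6146 -0.0825  0.0588] tilt 43.7 f [-0.3  0.4 -2.4] m [-0.4   0.05  0.03] t 29.1333 j [-0.51  0.48  1.51  0.65  1.58 -0.63]
red [307.5 231.4] [38, 9, 30, 35, 565]
indigo [286.  238.2] [16, 17, 31, 34, 577]
red [[309.6, 214.1], [322.4, 242.4], [306.1, 248.4], [292.1, 220.1]]
indigo [[287.8, 221.4], [300.8, 248.8], [283.8, 255.1], [271.1, 226.4]]
```

{"method": "move_arm", "body": {
  "rows": [
    [0,[0,0.1,0],[0,0,0]],
    [0,[0,0.1,0],[0,0,0]],
    [0,[0,0,0],[0,0,0]]
  ]
}}

```text
time: 29.48
eef_pos: [0.6159, 0.0055, 0.1859]
ee_rot: [-2.378, 0.002, -0.013]
ft_force: [-0.9, 1.4, -3.2]
grip_width: 0.24
```

```bash
python3 -c "
from to import *
edge(); blocks()"; python3 bl.py | egrep '\[\[.*' | egrep 'red|ind'
```

```text
edge [ 0.6145 -0.0868  0.0546] tilt 43.7 f [-0.9  1.4 -3.2] m [-0.42  0.1   0.01] t 29.4833 j [-0.51  0.48  1.51  0.65  1.57 -0.64]
red [308. 234.] [37, 14, 32, 31, 483]
indigo [286.4 240.7] [16, 21, 31, 31, 525]
red [[290.1, 229.1], [306.8, 223.4], [322.6, 241.6], [305.4, 247.1]]
indigo [[269.1, 235.8], [285.6, 230.4], [300.8, 248.6], [283.8, 254.1]]
```

Run:
```python
from h import *
S=cam('side')
for n,p in(('red',[(290.1,229.1),(306.8,223.4),(322.6,241.6),(305.4,247.1)]),('ind',[(269.1,235.8),(285.6,230.4),(300.8,248.6),(283.8,254.1)])):
    print(n,[atz(S,q,.038)[:2].round(4).tolist() for q in p])
```

```text
red [[0.6214, -0.0872], [0.6689, -0.0872], [0.6664, -0.163], [0.6203, -0.1607]]
ind [[0.5645, -0.0857], [0.6092, -0.0864], [0.6082, -0.1602], [0.5642, -0.1582]]
```

{"method": "move_arm", "body": {
  "rows": [
    [0,[0,-0.5,-0.1],[0,0,0]],
    [0,[0,-0.9,-0.2],[0,0,0]],
    [0,[0,-0.9,-0.2],[0,0,0]],
    [0,[0,0,0],[-1,0,0]],
    [0,[0,0,0],[-1,0,0]],
    [0,[0,0,0],[-1,0,0]],
    [0,[0,0,0],[-1,0,0]],
    [0,[0,0,0],[-1,0,0]],
    [0,[0,0,0],[-1,0,0]],
    [0,[0,0,0],[-1,0,0]],
    [0,[0,0,0],[-1,0,0]],
    [0,[0,0,0],[0,0,0]]
  ]
}}

```text
time: 30.63
eef_pos: [0.6167, 0.0489, 0.2472]
ee_rot: [-3.078, -0.002, -0.009]
ft_force: [-0.4, 0.5, -2.9]
grip_width: 0.24
```

Run:
```python
from to import *
edge(); blocks()
delta([.5556,.3368,.139],.218,np.radians(3.5))
screw([.5556,.3368,.139],.218,np.radians(3.5),n=20)
```

```text
edge [ 0.6153 -0.1063  0.2062] tilt 3.7 f [-0.4  0.5 -2.9] m [0.21 0.05 0.01] t 30.6333 j [-0.15  0.27  1.49  0.06  1.39 -0.15]
red [306.2 235.4] [36, 19, 32, 24, 414]
indigo [284.8 242.4] [14, 26, 32, 24, 413]
pos [0.6165 0.0484 0.2465] rot [-3.074e+00 -1.000e-03 -9.000e-03] f [-0.3  0.3 -3.2] m [ 0.07  0.1  -0.03] w 0.245
shift [-2.12 -9.33  4.22] turn [-0.07 -0.17 -2.6 ]
per row shift [-0.051 -0.477  0.21 ] turn [-0.004 -0.009 -0.13 ]
```

{"method": "move_arm", "body": {
  "rows": [
    [0,[-0.05,-0.48,0.1],[0,-0.01,-0.13]],
    [0,[-0.05,-0.48,0.1],[0,-0.01,-0.13]],
    [0,[-0.05,-0.48,0.1],[0,-0.01,-0.13]],
    [0,[-0.05,-0.48,0.1],[0,-0.01,-0.13]],
    [0,[-0.05,-0.48,0.2],[0,-0.01,-0.13]],
    [0,[-0.05,-0.48,0.2],[0,-0.01,-0.13]],
    [0,[-0.05,-0.48,0.2],[0,-0.01,-0.13]],
    [0,[-0.05,-0.48,0.2],[0,-0.01,-0.13]],
    [0,[-0.05,-0.48,0.2],[0,-0.01,-0.13]],
    [0,[-0.05,-0.48,0.2],[0,-0.01,-0.13]],
    [0,[-0.05,-0.48,0.2],[0,-0.01,-0.13]],
    [0,[-0.05,-0.48,0.2],[0,-0.01,-0.13]]
  ]
}}

```text
time: 31.68
eef_pos: [0.5894, 0.222, 0.1959]
ee_rot: [-3.076, 0.003, 0.125]
ft_force: [0.2, 0.3, -3.7]
grip_width: 0.241
```

{"method": "move_arm", "body": {
  "rows": [
    [0,[-0.05,-0.48,0.2],[0,-0.01,-0.13]],
    [0,[-0.05,-0.48,0.2],[0,-0.01,-0.13]],
    [0,[-0.05,-0.48,0.3],[0,-0.01,-0.13]],
    [0,[-0.05,-0.48,0.3],[0,-0.01,-0.13]],
    [0,[-0.05,-0.48,0.3],[0,-0.01,-0.13]],
    [0,[-0.05,-0.48,0.3],[0,-0.01,-0.13]],
    [0,[-0.05,-0.48,0.3],[0,-0.01,-0.13]],
    [0,[-0.05,-0.4,0.3],[0,-0.01,-0.13]],
    [0,[0,0,0],[0,0,0]],
    [0,[0,0,0],[0,0,0]],
    [0,[0,0,0],[0,0,0]]
  ]
}}

```text
time: 32.6
eef_pos: [0.5592, 0.3336, 0.1383]
ee_rot: [-3.076, 0.003, 0.215]
ft_force: [0.0, 0.3, -2.5]
grip_width: 0.244
```

```bash
cat > ed.py <<'E'
from to import *
# fit shovel pitch/yaw offset: find bright blade edge along its length in both views
z=ctrl.sense(); R=Ro.from_euler('xyz',z['ee_rot']); gp=z['eef_pos']-R.apply([0,0,.019])
def tip(c,a,tx):
    g=cv2.cvtColor(c['img'],cv2.COLOR_BGR2GRAY).astype(np.float32)
    ys=np.arange(.12,.19,.001); X=gp+R.apply(Ro.from_rotvec([a,0,0]).apply(np.c_[np.full_like(ys,tx),ys,np.full_like(ys,.048)]))
    v=np.array([cv2.getRectSubPix(g,(1,1),tuple(map(float,p)))[0,0] for p in proj(c,X)]); k=np.convolve(v,[1,1,1,1,-1,-1,-1,-1][::-1],'valid')
    return ys[np.argmax(np.abs(k))+4]
for n in('top','side'):
    c=cam(n)
    for d in(-1,1,3,5): print(n,'pitch off',d,[round(float(tip(c,-np.radians(d),tx)),4) for tx in(-.05,0,.05)])
E
python3 ed.py
python3 - <<'E'
from to import *
delta([.5556,.3368,.139],.218,np.radians(3.5))
E
```

```text
top pitch off -1 [0.157, 0.157, 0.156]
top pitch off 1 [0.156, 0.156, 0.156]
top pitch off 3 [0.155, 0.155, 0.155]
top pitch off 5 [0.154, 0.154, 0.155]
side pitch off -1 [0.15, 0.15, 0.148]
side pitch off 1 [0.154, 0.154, 0.153]
side pitch off 3 [0.159, 0.159, 0.158]
side pitch off 5 [0.166, 0.164, 0.165]
pos [0.5597 0.3332 0.1388] rot [-3.076e+00  2.000e-03  2.140e-01] f [ 0.6  0.2 -3.4] m [0.04 0.07 0.  ] w 0.242
shift [-0.11 -0.15  0.  ] turn [-0.05  0.02 -0.05]
```

{"method": "move_arm", "body": {
  "rows": [
    [0,[-0.11,-0.15,0],[-0.3,0,-0.05]],
    [0,[0,0,0.3],[0,0,0]],
    [0,[0,0,0.6],[0,0,0]],
    [0,[0,0,0.6],[0,0,0]],
    [0,[0,0,0.6],[0,0,0]],
    [0,[0,0,0.5],[0,0,0]],
    [0,[0,0,0.3],[0,0,0]],
    [0,[0,0,0.2],[0,0,0]],
    [0,[0,0,0.1],[0,0,0]],
    [0,[0,0,0],[0,0,0]],
    [0,[0,0,0],[0,0,0]]
  ]
}}

```text
time: 33.62
eef_pos: [0.5542, 0.3413, 0.0432]
ee_rot: [-3.102, 0.002, 0.219]
ft_force: [-0.2, -0.4, -1.8]
grip_width: 0.238
```

```bash
python3 - <<'E'
from to import *
delta([.5556,.3368,.034],.218,np.radians(2.3))
E
python3 ed.py | egrep 'off (1|3)'
```

```text
pos [0.5542 0.3413 0.0432] rot [-3.102e+00  2.000e-03  2.190e-01] f [-0.2 -0.4 -1.8] m [ 0.06  0.06 -0.03] w 0.238
shift [0.01 0.17 0.3 ] turn [0.   0.02 0.01]
top pitch off 1 [0.156, 0.156, 0.155]
top pitch off 3 [0.155, 0.155, 0.155]
side pitch off 1 [0.154, 0.154, 0.154]
side pitch off 3 [0.159, 0.159, 0.158]
```

{"method": "move_arm", "body": {
  "rows": [
    [0,[0,0.08,0.05],[0,0,0]],
    [0,[0,0.09,0.05],[0,0,0]],
    [0,[0,0,0.05],[0,0,0]],
    [0,[0,0,0.05],[0,0,0]],
    [0,[0,0,0],[0,0,0]],
    [0,[0,0,0],[0,0,0]]
  ]
}}

```text
time: 34.22
eef_pos: [0.5545, 0.3364, 0.0361]
ee_rot: [-3.102, 0.004, 0.219]
ft_force: [0.4, 0.3, -2.1]
grip_width: 0.24
```

{"method": "move_arm", "body": {
  "rows": [
    [0,[0,0,0.04],[0,0,0]],
    [0,[0,0,0.04],[0,0,0]],
    [0,[0,0,0],[0,0,0]],
    [0,[0,0,0],[0,0,0]]
  ]
}}

```text
time: 34.55
eef_pos: [0.5547, 0.3366, 0.034]
ee_rot: [-3.102, 0.003, 0.219]
ft_force: [-0.1, 0.6, -1.7]
grip_width: 0.24
```

Run:
```python
from to import *
delta([.5556,.3368,.034],.218,np.radians(2.3))
```

```text
pos [0.5547 0.3366 0.034 ] rot [-3.102e+00  3.000e-03  2.190e-01] f [-0.1  0.6 -1.7] m [-0.   -0.07  0.02] w 0.24
shift [ 0.03 -0.   -0.  ] turn [0.01 0.03 0.02]
```

{"method": "move_arm", "body": {
  "rows": [
    [0,[0,0,0.04],[0,0,0]],
    [0,[0,0,0.02],[0,0,0]],
    [0,[0,0,0],[0,0,0]]
  ]
}}

```text
time: 34.8
eef_pos: [0.5549, 0.337, 0.0333]
ee_rot: [-3.102, 0.002, 0.22]
ft_force: [-4.0, -0.6, 6.5]
grip_width: 0.24
```

{"method": "move_arm", "body": {
  "rows": [
    [0.3,[0,0,0],[0,0,0]],
    [0.35,[0,0,0],[0,0,0]],
    [0.45,[0,0,0],[0,0,0]],
    [0.6,[0,0,0],[0,0,0]],
    [0.6,[0,0,0],[0,0,0]],
    [0.6,[0,0,0],[0,0,0]]
  ]
}}

```text
time: 35.3
eef_pos: [0.5546, 0.3365, 0.0319]
ee_rot: [-3.102, 0.003, 0.219]
ft_force: [0.2, -0.1, -1.0]
grip_width: 0.598
```

{"method": "move_arm", "body": {
  "rows": [
    [0.6,[0,0,-0.2],[0,0,0]],
    [0.6,[0,0,-0.5],[0,0,0]],
    [0.6,[0,0,-1],[0,0,0]],
    [0.6,[0,0,-1],[0,0,0]],
    [0.6,[0,0,-1],[0,0,0]],
    [0.6,[0,0,-1],[0,0,0]],
    [0.6,[0,-1,-0.5],[0,0,0]],
    [0.6,[0,-1,-0.5],[0,0,0]],
    [0.6,[0,-1,0],[0,0,0]],
    [0.6,[0,-1,0],[0,0,0]],
    [0.6,[0,0,0],[0,0,0]]
  ]
}}

```text
time: 36.22
eef_pos: [0.5289, 0.4521, 0.2105]
ee_rot: [-3.099, 0.0, 0.223]
ft_force: [-0.2, 0.7, 0.2]
grip_width: 0.602
```

```bash
cat > chk.py <<'E'
from to import *
T=cam('top');S=cam('side'); blocks()
# shovel edge on the mat: model in world from the laid grip pose
o=np.array([.5889,.183,.003]); yaw=-1.352; R=Ro.from_euler('z',yaw)
for n,c in(('top',T),('side',S)):
    ref=cv2.imread('pics/%s0.png'%n); ref=cv2.resize(ref,(560,420),interpolation=cv2.INTER_AREA)
    for lab,img in(('before',ref),('now',c['img'])):
        g=cv2.cvtColor(img,cv2.COLOR_BGR2GRAY).astype(np.float32); out=[]
        for ty in(-.06,0.0,.06):
            xs=np.arange(-.025,.03,.001); X=o+R.apply(np.c_[xs,np.full_like(xs,ty),np.full_like(xs,.003)])
            v=np.array([cv2.getRectSubPix(g,(1,1),tuple(map(float,p)))[0,0] for p in proj(c,X)]); k=np.convolve(v,np.r_[np.ones(5),-np.ones(5)][::-1],'valid')
            out.append(round(float(xs[np.argmax(abs(k))+5]),4))
        print(n,lab,'edge offset',out)
    d=cv2.absdiff(ref,c['img']).max(2); d[:20]=0
    k,l,st,ce=cv2.connectedComponentsWithStats((d>45).astype(np.uint8)); print([st[i].tolist() for i in range(1,k) if st[i,4]>25])
s=ctrl.sense(); print(s['time'],s['eef_pos'],s['grip_width'],s['ft_force'].round(1))
E
python3 chk.py
```

```text
red [306.2 235.3] [36, 19, 32, 24, 415]
indigo [284.9 242.4] [15, 26, 31, 24, 413]
top before edge offset [-0.002, -0.002, -0.001]
top now edge offset [-0.001, -0.001, -0.001]
[[267, 165, 90, 6, 233], [264, 168, 97, 6, 189], [265, 172, 93, 6, 252], [262, 182, 35, 47, 1479], [105, 193, 37, 26, 776], [115, 217, 37, 26, 756], [259, 244, 103, 20, 580], [316, 258, 26, 18, 264]]
side before edge offset [0.0, 0.001, 0.001]
side now edge offset [0.002, 0.0, 0.001]
[[0, 20, 33, 79, 1675], [134, 20, 70, 73, 2248], [0, 148, 29, 68, 761], [197, 159, 46, 33, 889], [248, 211, 133, 113, 1437], [268, 223, 57, 41, 1414], [315, 227, 63, 62, 216], [254, 283, 25, 28, 262]]
36.3667 [0.53041805 0.44703274 0.20852278] 0.6006039674693013 [ 0.9 -0.1 -0.3]
```

Run:
```python
from to import *
T=cam('top');S=cam('side')
a=cv2.imread('pics/tray2.png')[:420,:390]; b=cv2.resize(T['img'][155:295,245:375],(390,420),interpolation=2)
d=cv2.absdiff(a,b).max(2); k,l,st,ce=cv2.connectedComponentsWithStats((d>40).astype(np.uint8)); print('changes since clamping',[st[i].tolist() for i in range(1,k) if st[i,4]>60])
def quad(im,lo,hi,roi):
    h=cv2.cvtColor(cv2.resize(im,None,fx=4,fy=4,interpolation=cv2.INTER_CUBIC),cv2.COLOR_BGR2HSV); x0,y0,x1,y1=[4*v for v in roi]
    m=np.zeros(h.shape[:2],np.uint8); m[y0:y1,x0:x1]=cv2.inRange(h,lo,hi)[y0:y1,x0:x1]; m=cv2.morphologyEx(m,cv2.MORPH_CLOSE,np.ones((25,25)))
    c=max(cv2.findContours(m,0,1)[0],key=cv2.contourArea); q=cv2.boxPoints(cv2.minAreaRect(c)) if im is T['img'] else cv2.approxPolyDP(cv2.convexHull(c),12,True).reshape(-1,2)
    return q/4-.4
for n,lo,hi in(('red',(0,150,90),(6,255,255)),('indigo',(112,80,50),(130,255,255))):
    t=quad(T['img'],lo,hi,(255,170,310,240)); s=quad(S['img'],lo,hi,(255,190,345,270))
    print(n,'tri centre of top face',tri(T,t.mean(0),S,s.mean(0)).round(4))
    print('  top corners',[atz(T,p,.038)[:2].round(3).tolist() for p in t],'side',[atz(S,p,.038)[:2].round(3).tolist() for p in s])
```

```text
changes since clamping [[50, 82, 105, 141, 13520]]
red tri centre of top face [ 0.6442 -0.123   0.0354]
  top corners [[0.62, -0.086], [0.666, -0.087], [0.665, -0.159], [0.619, -0.158]] side [[0.621, -0.087], [0.669, -0.087], [0.666, -0.164], [0.621, -0.162]]
indigo tri centre of top face [ 0.5858 -0.1218  0.0367]
  top corners [[0.563, -0.085], [0.607, -0.086], [0.605, -0.158], [0.562, -0.156]] side [[0.609, -0.086], [0.608, -0.16], [0.564, -0.158], [0.564, -0.086]]
```

Since clamping, nothing in the tray area has changed except the two blocks, which now lie flat on the tray floor. I'm handing in.

```bash
python3 -c "
from cell import ctrl
print(ctrl.hand_in())"
```

```text
the job is handed in; nothing more can be done
None
```

The job is handed in and everything is where you asked for it, but the blade was not pressed on the rim for the whole time the blocks slid.

**What I did**
- **Clamp:** I turned the cam to about 1.1 rad, which pushed the tray about 6 mm against the fence.
- **Tipping:** I lifted the shovel by its handle, pressed its front edge on the entry rim at about 5 N while the blade was level, and only then tipped it.
- **Return:** I laid the empty shovel back on its mat, nose the same way, and let go. The simulated clock stood at about 36 s of the 64 s allowed.

**Last checks**
- **Blocks:** both lie flat on the tray floor. Their top faces measured about 36 mm high, against 38 mm expected.
- **Shovel:** its front edge is within 1–2 mm of where it started, in both views.
- **Cam and tray:** neither has moved since clamping.
- **Bystanders:** the jar, brush and big block show no change.
- **Basis:** the last checks were numerical, because I had used all 12 picture views.

**What did not go cleanly**
- **Blocks stuck:** they slid down with the edge pressed, but stopped with their front ends on the tray floor and their rear ends over the rim. Tipping to about 60° did not free them.
- **Edge position:** while steep, the edge probably hung up to about 1 cm past the rim into the tray. I drew it back, and the last picture showed it on the rim.
- **Press lost early:** as I lowered the tilt, the upward force fell to about zero and the edge probably slipped just off the outside of the rim. The blocks were still leaning, so the edge was not pressed until they were fully in. I backed the shovel away, then used its front edge from above to push their rear ends until they dropped flat.
- **Handle slip:** the handle turned about 2–4° in the grip, and I allowed for that when laying the shovel down.

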